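Load the calibration furnace

TASK

Load the calibration furnace: wind the crank on top anticlockwise to its stop to raise the clamp bar fully, then lift every temperature probe out of the foam tray by its head and slide each one into a furnace bore of its own until the black ring round its sheath is level with the furnace's front face, no deeper. When all the probes are in to their rings and let go, wind the crank clockwise through its full turns to its stop, so that the bar comes down on the sheaths, with every ring still at the face. Leave the beaker, the carton and the wrench where they are.

Things in the scene. Friction and masses are not known exactly. Their poses are not given: they have to be found in the camera images.
- furnace: Light-grey bench furnace, fixed, 330 mm wide, 250 mm deep, housing 165 mm high. Origin: on the table under the middle of its front face (the plane x = 0); +x runs into the furnace along the bores, y to the left looking that way, z up. Four level bores in a steel block, 20 mm across, 125 mm deep, 66 mm apart in a row, axes 100 mm above the table; any probe may go in any bore.
- bore0 (a point): Middle of the mouth of bore 0, in the plane of the front face, at furnace y = +99 mm, z = 100 mm; axes as the furnace's (+x into the bore).
- bore1 (a point): Middle of the mouth of bore 1, in the plane of the front face, at furnace y = +33 mm, z = 100 mm; axes as the furnace's (+x into the bore).
- bore2 (a point): Middle of the mouth of bore 2, in the plane of the front face, at furnace y = -33 mm, z = 100 mm; axes as the furnace's (+x into the bore).
- bore3 (a point): Middle of the mouth of bore 3, in the plane of the front face, at furnace y = -99 mm, z = 100 mm; axes as the furnace's (+x into the bore).
- bar_under (a point): Middle of the underside of the clamp bar: a level steel bar, 290 mm wide, with a rubber sole, 7 to 21 mm in front of the face, across all the bores. 105.5 mm above the table when down (crank 0), just resting on the sheaths; 128 mm when up (crank 18.85). Uprights at its ends (furnace y = +-152 mm) carry a plate over the furnace (x = -21 to 119 mm), its top at 205 mm when up.
- crank (a joint): Hand crank on an upright lead screw on top of the furnace, rad. 0 = wound clockwise (seen from above) to its hard stop, clamp bar down. Anticlockwise counts up and raises the bar 7.5 mm a turn (the crank itself stays at its height) to a hard stop at 18.85, three full turns. Starts between 0 and 4. Takes about 2 N at the handle and stays where it is left.
- crank_axis (a point): A fixed point on the crank's upright axis, 85 mm behind the furnace's face, 250 mm above the table.
- handle_mid (a point): Middle of the crank's handle: an upright black cylinder, 22 mm across, 50 mm tall (242 to 292 mm above the table), spinning freely on its pin, 55 mm from the crank's axis; this point is 266 mm above the table. The flat crank arm is just below it.
- tray: Blue tray with black foam, fixed, 223 x 310 mm, rim 46 mm high. Origin: middle of its underside. Four places at y = +99, +33, -33, -99 mm, some empty; probes lie level along +x, axes 28 mm up. Heads (x = -66 mm) stand in an open trough, its floor 8 mm up; sheaths are sunk in slots 19 mm wide in foam 39 mm high, so only the heads can be gripped, and the probe must go straight up.
- probe0: Temperature probe with logging head, 200 mm long, 0.2 to 0.32 kg, loose; may be absent. Origin: middle of the head, an aluminium block 45 mm long (x), 40 x 40 mm (y, z; four sides alike), with a black battery cap behind (33 mm across, 15 mm long). +x runs along the steel sheath: 16 mm thick, coaxial with the head, from x = 22 to 163 mm, tip domed. Centre of mass 4 mm ahead of the origin.
- probe0_ring (a point): Middle of the black ring, 4 mm wide, round probe 0's sheath, at x = 77.5 mm of the probe (85 mm from the tip).
- probe1: Temperature probe with logging head, 200 mm long, 0.2 to 0.32 kg, loose; may be absent. Origin: middle of the head, an aluminium block 45 mm long (x), 40 x 40 mm (y, z; four sides alike), with a black battery cap behind (33 mm across, 15 mm long). +x runs along the steel sheath: 16 mm thick, coaxial with the head, from x = 22 to 163 mm, tip domed. Centre of mass 4 mm ahead of the origin.
- probe1_ring (a point): Middle of the black ring, 4 mm wide, round probe 1's sheath, at x = 77.5 mm of the probe (85 mm from the tip).
- probe2: Temperature probe with logging head, 200 mm long, 0.2 to 0.32 kg, loose; may be absent. Origin: middle of the head, an aluminium block 45 mm long (x), 40 x 40 mm (y, z; four sides alike), with a black battery cap behind (33 mm across, 15 mm long). +x runs along the steel sheath: 16 mm thick, coaxial with the head, from x = 22 to 163 mm, tip domed. Centre of mass 4 mm ahead of the origin.
- probe2_ring (a point): Middle of the black ring, 4 mm wide, round probe 2's sheath, at x = 77.5 mm of the probe (85 mm from the tip).
- probe3: Temperature probe with logging head, 200 mm long, 0.2 to 0.32 kg, loose; may be absent. Origin: middle of the head, an aluminium block 45 mm long (x), 40 x 40 mm (y, z; four sides alike), with a black battery cap behind (33 mm across, 15 mm long). +x runs along the steel sheath: 16 mm thick, coaxial with the head, from x = 22 to 163 mm, tip domed. Centre of mass 4 mm ahead of the origin.
- probe3_ring (a point): Middle of the black ring, 4 mm wide, round probe 3's sheath, at x = 77.5 mm of the probe (85 mm from the tip).
- beaker: Empty low glass beaker, 72 mm across, 58 mm high; a bystander. Origin: middle of its underside.
- carton: Closed cardboard carton, 70 x 120 x 50 mm high; a bystander. Origin: middle of its underside.
- wrench: Steel wrench lying flat on the table, 150 mm long, under 15 mm thick; a bystander. Origin: within its length, on its underside.
Things that resemble listed ones, but are neither listed nor needed, are in the scene too. What is shaped like the probe2 but orange is not meant.

How it is judged:
By the outcome, as a careful person would: the job done as asked, in the order asked, and still so for the second after the job is handed in, with the robot touching nothing.
Of probe0, probe1, probe2, probe3 only 3 to 4 are there at a start; the rules pass over those that are not, and their reading is None.
At some moment in a run one of probe0, probe1, probe2, probe3 may be knocked a few centimetres aside while the robot is not near it.
Once in a run the grip may slacken for a moment while it holds something.
It also fails if it takes over 210 s, if anything falls off the work surface, if the arm or the gripper's body presses on something with over 40 N, if the wrist force passes 120 N, or if a joint passes its speed limit or range.

ROBOT

A 6-joint arm with a two-finger parallel gripper is mounted at the origin on the work surface. World frame = base frame: x ahead of the robot, y to its left, z up, the work surface at z = 0. Lengths are in mm, angles in rad, forces in N, time in s.
With the tool pointing down it reaches from about 350 to 875 mm from the base axis. Payload 4.2 kg.
Tool frame: the origin (TCP) lies midway between the tips of the shut fingers; the grasp point (between the pads) lies 19 mm behind it; z points along the fingers, y is the line along which they close (so a half turn about z gives the same grasp; the last joint's range is limited). The gripper opens to 85 mm and grips with 20 to 120 N. Pads are 22 mm wide; open, the fingers measure 114 mm over their backs; the gripper's body (76 mm by 85 mm) begins 54 mm behind the grasp point. The pads swing forward as they close: fully open they stand 13 mm farther back than shut.
Start: joints at [1.483, 0.385, 0.008, 0, -1.194, -0.259], TCP at [212.398, 587.781, 231.312] pointing down, gripper open.
Joint ranges: [-3.14, 3.14], [-1.21, 2.06], [-1.07, 1.41], [-3.16, 2.05], [-2.99, -0.16], [-3.1, 3.1]. Speed limits (rad/s): [2.79, 2.79, 3.14, 3.14, 3.14, 3.14].

INTERFACE

Orientations are given as a unit quaternion [x, y, z, w].
In Python, from bench import read_state, get_image, job_done gives the robot as it stands.
- The arm moves only by the tool servo_tool, never from a script. Its arguments are lists of equal length, an entry for each row: "rotation": the turn, a rotation vector about the world's x, y, z scaled (see below), a list of three; "slide": the shift along the world's x, y, z scaled (see below), a list of three; "grip": the opening, from -1 (shut) to 1 (fully open). In form: {"rotation": [[rx, ry, rz], ...], "slide": [[tx, ty, tz], ...], "grip": [grip, ...]}. A call has 1 to 8 rows; each row is the pose to reach, as a shift and turn from the pose commanded when the call began, turning the shorter way round; what a row does not reach only later rows make up. The controller multiplies each number of a shift by 0.2 m and each number of a turn by 360 degrees. A row lasts 1/8 s, in which the tool goes at most 62.5 mm and 10.7 degrees, less where a joint would pass 70% of its speed; a pose out of reach is approached as far as the arm can. A call with a number of a shift or a turn outside -1 to 1 is refused whole. A call with a gripper value outside its range is refused whole. The fingers move at their own pace and stop on an object; the grip force is fixed at half the most. Time passes only in rows, so rows that repeat a pose let the fingers close. It gives the time, the measured TCP pose, the force, the opening and the grip force at its end, in the units of the state.
- read_state(): the state, without advancing time (a new reading comes with each control period).
- get_image(name): name is "side" or "top"; returns a dict with "image" (420x560x3 uint8, red, green, blue), "depth" (420x560 float32, mm along the optical axis (not along the pixel's ray), 0 where there is no reading), "camera_matrix" (3x3 intrinsics, pixels), "rvec" (rotation vector, rad) and "tvec" (3), from world to camera coordinates, as OpenCV has them. Camera axes: x right, y down, z forward; pixel columns grow to the right and rows downward; lengths in mm; the calibration is good to about 2 mm. A picture is of the moment at which its call begins.
- job_done(): hands the job in; it is judged then, once.
The state is a dict: "clock": time; "joints": joint angles; "joint_vel": joint speeds; "joint_efforts": joint torques, N m; "position": TCP position; "ee_rot": TCP orientation; "contact_force": force on the tool from outside, world axes, zero at the start; "wrist_torque": the same for the moment, N m; "gripper_width": finger opening in mm; "grasp_force": force on a finger pad.
Only numpy, scipy, OpenCV 4.12 (cv2) and the standard library are available. Lean on these libraries where they do the work, as an engineer would, in place of code of your own. Each camera call takes 0.05 s, during which the arm holds its last target. There are 200 camera calls.

## Working session

There is one attempt and no reset: what is moved stays moved. The work goes in short steps, Python scripts to look and compute and a tool call to move; the robot and the scene stay as the last step left them, time stands still between calls to the robot, and variables do not carry over. Pictures are saved under pics/ and viewed, at most 14 in all, crops included, and the job is handed in when it is done.

Besides the shell and the picture viewer there is one more tool, called after "Call:" by a JSON object that holds its "fn" and its "kwargs", one argument or row to a line. servo_tool: Moves the arm, as the interface text tells. Shifts and turns lie within -1 to 1; 1 stands for 0.2 m of shift or 360 degrees of turn. Its arguments: {"type":"object","properties":{"rotation":{"type":"array","items":{"type":"array","items":{"type":"number","minimum":-1,"maximum":1}}},"slide":{"type":"array","items":{"type":"array","items":{"type":"number","minimum":-1,"maximum":1}}},"grip":{"type":"array","items":{"type":"number"}}},"required":["rotation","slide","grip"]}

```bash
mkdir -p pics; ls; python3 - <<'E'
from bench import *
import cv2,numpy as np
s=read_state();print(s)
for n in("side","top"):
    g=get_image(n);cv2.imwrite(f"pics/{n}0.png",g["image"][:,:,::-1]);np.savez(f"{n}0.npz",**g)
    R=cv2.Rodrigues(np.array(g["rvec"]))[0];print(n,g["camera_matrix"],-R.T@np.array(g["tvec"]).ravel(),R)
E
```

```text
pics
{'clock': 0.0, 'joints': array([ 1.48260552e+00,  3.85559581e-01,  6.63040312e-03, -5.14710185e-04,
       -1.19401189e+00, -2.58583880e-01]), 'joint_vel': array([-4.24776811e-04,  3.42084724e-04,  1.86416290e-03, -9.88828267e-04,
        6.08795918e-05,  2.84441322e-03]), 'joint_efforts': array([ 1.83671714e-04, -3.92286837e+01,  1.88403797e+01,  4.18612093e+00,
       -4.70003040e-03,  1.36151741e-06]), 'position': array([212.20490102, 587.24738306, 230.21922665]), 'ee_rot': array([ 9.84989056e-01, -1.72613303e-01, -1.47081182e-04,  1.08883622e-03]), 'contact_force': array([-0.28331909, -0.61536073, -0.02615998]), 'wrist_torque': array([ 0.03100894, -0.01543115,  0.00106274]), 'grasp_force': 0.0, 'gripper_width': 85.34021709465081}
side [[536.24810274   0.         273.32621571]
 [  0.         536.24810274 218.91793982]
 [  0.           0.           1.        ]] [ 284.23200258 1087.35605222 1351.84620057] [[-0.97417799 -0.22574512 -0.00404817]
 [-0.17161907  0.75201548 -0.63641151]
 [ 0.14671108 -0.61928334 -0.7713391 ]]
top [[519.62102984   0.         274.93959452]
 [  0.         519.62102984 206.47704243]
 [  0.           0.           1.        ]] [ 385.33928281  133.51501205 1620.12902563] [[ 0.01124677 -0.999934    0.00234479]
 [-0.99649327 -0.01140245 -0.08289232]
 [ 0.08291359 -0.0014043  -0.99655575]]
```

View pics/top0.png

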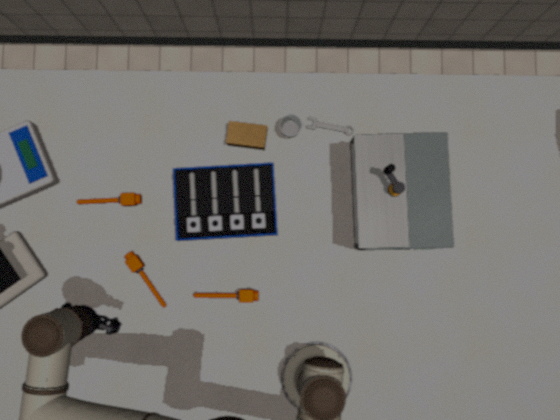

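View pics/side0.png

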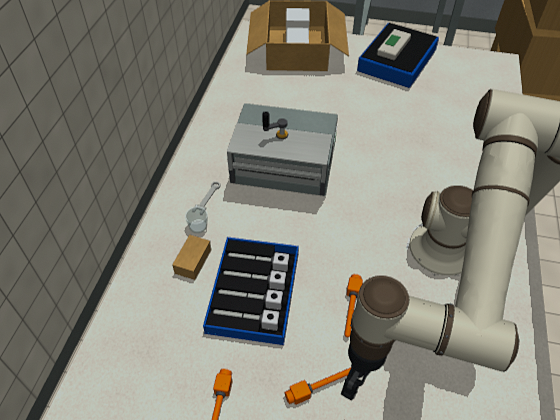

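Top view: four white-headed probes lie in the tray, heads at about (193,225), (215,223), (237,222) and (259,220). Three orange lookalikes lie on the table at (128,199), (135,262) and (248,295) and are not meant. The furnace is at right with its front face towards +y (column ~355), and the crank handle is near (390,170). The side view agrees.

```bash
cat > h.py <<'E'
import cv2,numpy as np
from bench import *
def cloud(g):
    K=g["camera_matrix"];R=cv2.Rodrigues(np.array(g["rvec"]))[0];t=np.array(g["tvec"]).ravel()
    d=np.array(g["depth"],float);v,u=np.indices(d.shape)
    p=np.stack([(u-K[0,2])/K[0,0]*d,(v-K[1,2])/K[1,1]*d,d],-1)
    return (p-t)@R, d>0
def rays(g,uv,z):
    K=np.array(g["camera_matrix"]);R=cv2.Rodrigues(np.array(g["rvec"]))[0];c=-R.T@np.array(g["tvec"]).ravel()
    uv=np.atleast_2d(uv);r=np.c_[uv,np.ones(len(uv))]@np.linalg.inv(K).T@R
    return c+r*((z-c[2])/r[:,2])[:,None]
def rect(p): # centre,size,angle in xy mm
    return cv2.minAreaRect(np.float32(p[:,:2]))
E
python3 - <<'E'
from h import *
for n in("top","side"):
    g=dict(np.load(n+"0.npz"));P,ok=cloud(g);im=g["image"].astype(int);m=im.max(2);mn=im.min(2)
    X,Y,Z=P[...,0],P[...,1],P[...,2]
    print(n,"table z",np.median(Z[ok&(X>300)&(X<400)&(Y>0)&(Y<100)]))
    # heads
    h=ok&(X>380)&(X<520)&(Y>130)&(Y<420)&(Z>42)&(Z<55)&(mn>90)&(m-mn<40)
    c,_,st,_=cv2.connectedComponentsWithStats(h.astype(np.uint8))[:4]; l=_
    cc,L,st,cen=cv2.connectedComponentsWithStats(h.astype(np.uint8))
    for i in range(1,cc):
        if st[i,4]>40: 
            q=rays(g,np.argwhere(L==i)[:,::-1],48);print(" head",cen[i].round(),st[i,4],rect(q),np.median(Z[L==i]))
    b=ok&(im[...,2]>im[...,0]+40)&(Z>30)&(Z<60)&(X>300)&(X<700)&(Y>50)&(Y<480)
    print(" tray",rect(rays(g,np.argwhere(b)[:,::-1],46)))
    f=ok&(abs(Z-165)<5)&(Y<0)&(X>300); print(" z165",f.sum(),rect(P[f]))
    f=ok&(Z>172)&(Z<215)&(Y<0)&(X>300); print(" plate",f.sum(),np.median(Z[f]),rect(P[f]))
    f=ok&(Z>284)&(Z<300)&(Y<0)&(X>300)&(Y>-400); print(" handle",f.sum(),P[f].mean(0),rect(P[f]))
    f=ok&(Z>225)&(Z<284)&(Y<0)&(X>300)&(Y>-400); print(" arm",f.sum(),np.median(Z[f]),rect(P[f]))
g=dict(np.load("top0.npz"))["image"][110:260,165:465,::-1];cv2.imwrite("pics/crop1.png",cv2.resize(g,None,fx=2.6,fy=2.6,interpolation=2))
E
```

```text
top table z 0.16609085479241764
 head [258. 221.] 143 ((474.4268798828125, 182.13214111328125), (42.474891662597656, 36.37651824951172), 0.8540520071983337) 48.409310927484185
 head [236. 222.] 145 ((468.7325134277344, 248.0908966064453), (43.13111114501953, 38.61661148071289), 6.125813961029053) 48.154472025104546
 head [193. 225.] 145 ((460.0249938964844, 378.68084716796875), (42.581939697265625, 36.33536148071289), 1.3382349014282227) 47.97358893909776
 head [214. 223.] 155 ((463.8833312988281, 313.6990966796875), (42.64729690551758, 39.3723258972168), 1.1373475790023804) 47.692938006496924
 tray ((531.4266357421875, 284.92547607421875), (220.4702911376953, 306.3779602050781), 3.9722774028778076)
 z165 4642 ((556.8280639648438, -227.04684448242188), (329.65838623046875, 271.1029052734375), 2.4033501148223877)
 plate 5487 184.9181367723177 ((557.576904296875, -223.29067993164062), (319.1979064941406, 265.11834716796875), 2.3418996334075928)
 handle 55 [ 600.54483138 -165.86934608  291.14693693] ((600.4075317382812, -165.9790496826172), (17.754600524902344, 19.023483276367188), 88.4
[... 679 characters left out ...]
, 41.247684478759766), 4.9812397956848145) 48.73636405449191
 tray ((534.8038940429688, 290.38665771484375), (222.88934326171875, 319.22308349609375), 4.049877643585205)
 z165 1935 ((881.3609619140625, -475.3271179199219), (968.3468017578125, 933.6793212890625), 1.0216279029846191)
 plate 4681 187.34141015282628 ((877.2518310546875, -457.1874084472656), (967.5326538085938, 912.1017456054688), 0.06557208299636841)
 handle 398 [1275.75735593 -187.47631793  291.93295566] ((976.3194580078125, -202.174072265625), (768.1984252929688, 398.94451904296875), 0.3689223825931549)
 arm 1471 252.4556120996303 ((953.3892822265625, -208.9749755859375), (820.271484375, 399.7117919921875), 1.2955753803253174)
```

View pics/crop1.png

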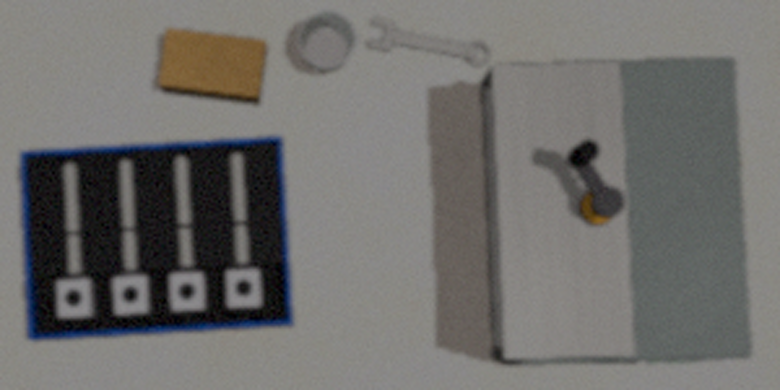

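The close crop shows four grey-white probe heads with dark rings on their sheaths, all four places filled and none of them orange. Their world positions fit: pitch 66 mm, top 48 mm. The furnace face middle is near (552,-113), crank axis near (555.6,-197.5), and the handle at (600.4,-166), 55 mm from the axis as specified. First I go over to the crank.

Call:
{"fn": "servo_tool", "kwargs": {
  "rotation": [
    [0, 0, -0.188],
    [0, 0, -0.188],
    [0, 0, -0.188],
    [0, 0, -0.188],
    [0, 0, -0.188],
    [0, 0, -0.188],
    [0, 0, -0.188],
    [0, 0, -0.188]
  ],
  "slide": [
    [0.75, -1, 0.5],
    [0.75, -1, 0.5],
    [0.75, -1, 0.5],
    [0.75, -1, 0.5],
    [0.75, -1, 0.5],
    [0.75, -1, 0.5],
    [0.75, -1, 0.5],
    [0.75, -1, 0.5]
  ],
  "grip": [1, 1, 1, 1, 1, 1, 1, 1]
}}

```text
clock: 1.1
position: [362.3, 387.5, 330.9]
ee_rot: [0.722, -0.692, 0.0, 0.0]
contact_force: [-0.1, 0.8, -0.0]
gripper_width: 85.6
grasp_force: 0.0
```

Call:
{"fn": "servo_tool", "kwargs": {
  "rotation": [
    [0, 0, 0],
    [0, 0, 0],
    [0, 0, 0],
    [0, 0, 0]
  ],
  "slide": [
    [0.7, -1, 0],
    [0.7, -1, 0],
    [0.7, -1, 0],
    [0.7, -1, 0]
  ],
  "grip": [1, 1, 1, 1]
}}

```text
clock: 1.6
position: [503.1, 186.1, 331.2]
ee_rot: [0.723, -0.691, -0.0, 0.0]
contact_force: [0.3, 0.7, -0.4]
gripper_width: 85.3
grasp_force: 0.0
```

Call:
{"fn": "servo_tool", "kwargs": {
  "rotation": [
    [0, 0, 0],
    [0, 0, 0],
    [0, 0, 0],
    [0, 0, 0]
  ],
  "slide": [
    [0.49, -1, 0],
    [0.49, -1, 0],
    [0.49, -1, 0],
    [0.49, -1, 0]
  ],
  "grip": [1, 1, 1, 1]
}}

```text
clock: 2.1
position: [601.1, -14.8, 330.5]
ee_rot: [0.722, -0.692, -0.0, 0.001]
contact_force: [0.4, 0.3, 0.8]
gripper_width: 85.3
grasp_force: 0.0
```

Call:
{"fn": "servo_tool", "kwargs": {
  "rotation": [
    [0, 0, 0],
    [0, 0, 0],
    [0, 0, 0],
    [0, 0, 0],
    [0, 0, 0]
  ],
  "slide": [
    [0, -0.77, 0],
    [0, -0.77, 0],
    [0, -0.77, 0],
    [0, -0.77, 0],
    [0, -0.77, 0]
  ],
  "grip": [1, 1, 1, 1, 1]
}}

```text
clock: 2.72
position: [600.4, -165.7, 331.0]
ee_rot: [0.722, -0.692, -0.0, 0.0]
contact_force: [-0.4, 0.6, -0.3]
gripper_width: 85.7
grasp_force: 0.0
```

Call:
{"fn": "servo_tool", "kwargs": {
  "rotation": [
    [0, 0, 0],
    [0, 0, 0],
    [0, 0, 0],
    [0, 0, 0],
    [0, 0, 0],
    [0, 0, 0],
    [0, 0, 0],
    [0, 0, 0]
  ],
  "slide": [
    [0, 0, -0.2],
    [0, 0, -0.365],
    [0, 0, -0.365],
    [0, 0, -0.365],
    [0, 0, -0.365],
    [0, 0, -0.365],
    [0, 0, -0.365],
    [0, 0, -0.365]
  ],
  "grip": [1, 1, 1, -1, -1, -1, -1, -1]
}}

```text
clock: 3.72
position: [601.4, -166.2, 259.6]
ee_rot: [0.722, -0.692, 0.001, -0.001]
contact_force: [2.3, 0.6, 3.8]
gripper_width: 20.2
grasp_force: 58.6
```

```bash
python3 - <<'E'
from h import *
s=read_state();print(s['position'],s['contact_force'],s['gripper_width'],s['grasp_force'])
# circle rel. start, ccw 22.5deg steps, radius 55
c=np.array([555.6,-197.5]);p=np.array([600.4,-166.2]);a=np.arctan2(*(p-c)[::-1]);print(np.hypot(*(p-c)))
for k in range(1,17):
    t=a+k*np.pi/8;d=55*np.array([np.cos(t)-np.cos(a),np.sin(t)-np.sin(a)])/200;print(k,d.round(3))
E
```

```text
[ 601.44310904 -166.23295039  259.64322157] [2.31282398 0.63172013 3.83685935] 20.24841921491551 58.5608696937561
54.65098352271436
1 [-0.077  0.074]
2 [-0.177  0.113]
3 [-0.285  0.111]
4 [-0.383  0.068]
5 [-0.457 -0.01 ]
6 [-0.496 -0.109]
7 [-0.494 -0.217]
8 [-0.451 -0.315]
9 [-0.373 -0.389]
10 [-0.273 -0.428]
11 [-0.166 -0.426]
12 [-0.068 -0.383]
13 [ 0.006 -0.305]
14 [ 0.045 -0.206]
15 [ 0.043 -0.098]
16 [ 0. -0.]
```

Call:
{"fn": "servo_tool", "kwargs": {
  "rotation": [
    [0, 0, 0],
    [0, 0, 0],
    [0, 0, 0],
    [0, 0, 0],
    [0, 0, 0],
    [0, 0, 0],
    [0, 0, 0],
    [0, 0, 0]
  ],
  "slide": [
    [-0.077, 0.074, 0],
    [-0.177, 0.113, 0],
    [-0.285, 0.111, 0],
    [-0.383, 0.068, 0],
    [-0.457, -0.01, 0],
    [-0.496, -0.109, 0],
    [-0.494, -0.217, 0],
    [-0.451, -0.315, 0]
  ],
  "grip": [-1, -1, -1, -1, -1, -1, -1, -1]
}}

```text
clock: 4.72
position: [511.2, -229.7, 259.5]
ee_rot: [0.722, -0.692, 0.001, -0.002]
contact_force: [6.4, 7.6, 5.4]
gripper_width: 20.1
grasp_force: 59.9
```

Call:
{"fn": "servo_tool", "kwargs": {
  "rotation": [
    [0, 0, 0],
    [0, 0, 0],
    [0, 0, 0],
    [0, 0, 0],
    [0, 0, 0],
    [0, 0, 0],
    [0, 0, 0],
    [0, 0, 0]
  ],
  "slide": [
    [0.077, -0.074, 0],
    [0.177, -0.113, 0],
    [0.285, -0.111, 0],
    [0.383, -0.068, 0],
    [0.457, 0.01, 0],
    [0.496, 0.109, 0],
    [0.494, 0.217, 0],
    [0.451, 0.315, 0]
  ],
  "grip": [-1, -1, -1, -1, -1, -1, -1, -1]
}}

```text
clock: 5.72
position: [602.4, -167.5, 259.6]
ee_rot: [0.722, -0.692, 0.003, -0.0]
contact_force: [1.5, -3.6, 5.3]
gripper_width: 20.5
grasp_force: 60.0
```

Call:
{"fn": "servo_tool", "kwargs": {
  "rotation": [
    [0, 0, 0],
    [0, 0, 0],
    [0, 0, 0],
    [0, 0, 0],
    [0, 0, 0],
    [0, 0, 0],
    [0, 0, 0],
    [0, 0, 0]
  ],
  "slide": [
    [-0.077, 0.074, 0],
    [-0.177, 0.113, 0],
    [-0.285, 0.111, 0],
    [-0.383, 0.068, 0],
    [-0.457, -0.01, 0],
    [-0.496, -0.109, 0],
    [-0.494, -0.217, 0],
    [-0.451, -0.315, 0]
  ],
  "grip": [-1, -1, -1, -1, -1, -1, -1, -1]
}}

```text
clock: 6.72
position: [511.4, -230.0, 259.5]
ee_rot: [0.722, -0.692, 0.001, -0.002]
contact_force: [6.5, 8.1, 6.0]
gripper_width: 20.3
grasp_force: 60.0
```

Call:
{"fn": "servo_tool", "kwargs": {
  "rotation": [
    [0, 0, 0],
    [0, 0, 0],
    [0, 0, 0],
    [0, 0, 0],
    [0, 0, 0],
    [0, 0, 0],
    [0, 0, 0],
    [0, 0, 0]
  ],
  "slide": [
    [0.077, -0.074, 0],
    [0.177, -0.113, 0],
    [0.285, -0.111, 0],
    [0.383, -0.068, 0],
    [0.457, 0.01, 0],
    [0.496, 0.109, 0],
    [0.494, 0.217, 0],
    [0.451, 0.315, 0]
  ],
  "grip": [-1, -1, -1, -1, -1, -1, -1, -1]
}}

```text
clock: 7.72
position: [602.5, -167.8, 259.6]
ee_rot: [0.722, -0.692, 0.003, -0.0]
contact_force: [2.3, -2.9, 6.7]
gripper_width: 20.2
grasp_force: 60.1
```

```bash
python3 - <<'E'
from h import *
g=get_image("top");P,ok=cloud(g);f=ok&(abs(P[...,0]-500)<90)&(abs(P[...,1]+130)<25)&(P[...,2]>170)&(P[...,2]<230)
print(read_state()['contact_force'],f.sum(),np.median(P[f][:,2]))
E
```

```text
[2.48307505 2.86654741 6.01892469] 889 200.0664126576405
```

Call:
{"fn": "servo_tool", "kwargs": {
  "rotation": [
    [0, 0, 0],
    [0, 0, 0],
    [0, 0, 0],
    [0, 0, 0],
    [0, 0, 0],
    [0, 0, 0],
    [0, 0, 0],
    [0, 0, 0]
  ],
  "slide": [
    [-0.077, 0.074, 0],
    [-0.177, 0.113, 0],
    [-0.285, 0.111, 0],
    [-0.383, 0.068, 0],
    [-0.457, -0.01, 0],
    [-0.496, -0.109, 0],
    [-0.494, -0.217, 0],
    [-0.451, -0.315, 0]
  ],
  "grip": [-1, -1, -1, -1, -1, -1, -1, -1]
}}

```text
clock: 8.78
position: [511.4, -230.1, 259.5]
ee_rot: [0.722, -0.692, 0.001, -0.002]
contact_force: [6.4, 9.0, 7.3]
gripper_width: 20.2
grasp_force: 60.1
```

Call:
{"fn": "servo_tool", "kwargs": {
  "rotation": [
    [0, 0, 0],
    [0, 0, 0],
    [0, 0, 0]
  ],
  "slide": [
    [0.077, -0.074, 0],
    [0.12, -0.095, 0],
    [0.12, -0.095, 0]
  ],
  "grip": [-1, -1, -1]
}}

```text
clock: 9.15
position: [535.8, -249.2, 259.5]
ee_rot: [0.722, -0.692, 0.001, -0.001]
contact_force: [2.6, 3.7, 7.8]
gripper_width: 20.5
grasp_force: 60.4
```

Call:
{"fn": "servo_tool", "kwargs": {
  "rotation": [
    [0, 0, 0],
    [0, 0, 0]
  ],
  "slide": [
    [0.057, -0.018, 0],
    [0.057, -0.018, 0]
  ],
  "grip": [-1, -1]
}}

```text
clock: 9.4
position: [546.4, -252.4, 259.5]
ee_rot: [0.722, -0.692, 0.0, -0.001]
contact_force: [2.4, 5.1, 8.6]
gripper_width: 20.5
grasp_force: 60.5
```

Call:
{"fn": "servo_tool", "kwargs": {
  "rotation": [
    [0, 0, 0],
    [0, 0, 0]
  ],
  "slide": [
    [0.054, -0.004, 0],
    [0.054, -0.004, 0]
  ],
  "grip": [-1, -1]
}}

```text
clock: 9.65
position: [556.5, -253.3, 259.5]
ee_rot: [0.722, -0.692, -0.0, 0.0]
contact_force: [0.0, 3.6, 9.7]
gripper_width: 20.6
grasp_force: 60.5
```

Call:
{"fn": "servo_tool", "kwargs": {
  "rotation": [
    [0, 0, 0],
    [0, 0, 0]
  ],
  "slide": [
    [0.054, 0.006, 0],
    [0.054, 0.006, 0]
  ],
  "grip": [-1, -1]
}}

```text
clock: 9.9
position: [559.6, -253.2, 259.4]
ee_rot: [0.721, -0.692, -0.007, 0.006]
contact_force: [-16.7, 2.6, 15.7]
gripper_width: 20.5
grasp_force: 61.5
```

Call:
{"fn": "servo_tool", "kwargs": {
  "rotation": [
    [0, 0, 0],
    [0, 0, 0]
  ],
  "slide": [
    [0.051, 0.017, 0],
    [0.051, 0.017, 0]
  ],
  "grip": [-1, -1]
}}

```text
clock: 10.15
position: [560.4, -252.9, 259.3]
ee_rot: [0.72, -0.693, -0.014, 0.015]
contact_force: [-36.6, -5.5, 21.1]
gripper_width: 20.7
grasp_force: 62.7
```

```bash
python3 - <<'E'
from h import *
g=get_image("top");P,ok=cloud(g);f=ok&(abs(P[...,0]-500)<90)&(abs(P[...,1]+130)<25)&(P[...,2]>170)&(P[...,2]<230)
print(read_state()['contact_force'],f.sum(),np.median(P[f][:,2]))
E
```

```text
[-35.75948833  -5.53461301  19.8352515 ] 7 205.02382951970822
```

Stop reached: force jumped to 37 N and the plate is at 205 mm. I relieve the load, open and lift off.

Call:
{"fn": "servo_tool", "kwargs": {
  "rotation": [
    [0, 0, 0],
    [0, 0, 0],
    [0, 0, 0],
    [0, 0, 0],
    [0, 0, 0],
    [0, 0, 0],
    [0, 0, 0],
    [0, 0, 0]
  ],
  "slide": [
    [-0.075, -0.025, 0],
    [-0.075, -0.025, 0],
    [-0.075, -0.025, 0],
    [-0.075, -0.025, 0],
    [-0.075, -0.025, 0],
    [-0.075, -0.025, 0.2],
    [-0.075, -0.025, 0.4],
    [-0.075, -0.025, 0.4]
  ],
  "grip": [-1, -1, 1, 1, 1, 1, 1, 1]
}}

```text
clock: 11.2
position: [563.7, -253.8, 341.9]
ee_rot: [0.722, -0.692, 0.003, -0.001]
contact_force: [0.0, -0.7, -0.1]
gripper_width: 85.5
grasp_force: 0.0
```

Call:
{"fn": "servo_tool", "kwargs": {
  "rotation": [
    [0, 0, 0],
    [0, 0, 0],
    [0, 0, 0],
    [0, 0, 0]
  ],
  "slide": [
    [-0.2, 1, 0],
    [-0.2, 1, 0],
    [-0.2, 1, 0],
    [-0.2, 1, 0]
  ],
  "grip": [1, 1, 1, 1]
}}

```text
clock: 11.7
position: [521.3, -50.4, 337.5]
ee_rot: [0.723, -0.69, -0.001, 0.001]
contact_force: [-0.1, -0.8, 0.0]
gripper_width: 85.2
grasp_force: 0.0
```

Call:
{"fn": "servo_tool", "kwargs": {
  "rotation": [
    [0, 0, 0.255],
    [0, 0, 0.255],
    [0, 0, 0.255],
    [0, 0, 0.255],
    [0, 0, 0.255],
    [0, 0, 0.255],
    [0, 0, 0.255],
    [0, 0, 0.255]
  ],
  "slide": [
    [-0.25, 1, 0],
    [-0.25, 1, 0],
    [-0.25, 1, 0],
    [-0.25, 1, 0],
    [-0.25, 1, 0],
    [-0.25, 1, 0],
    [-0.25, 1, 0],
    [-0.25, 1, 0]
  ],
  "grip": [1, 1, 1, 1, 1, 1, 1, 1]
}}

```text
clock: 12.7
position: [472.5, 146.5, 337.2]
ee_rot: [1.0, -0.011, -0.001, 0.001]
contact_force: [0.1, -0.4, -0.1]
gripper_width: 85.6
grasp_force: 0.0
```

```bash
python3 - <<'E'
from h import *
print(read_state()['position'])
for n in("top","side"):
    g=get_image(n);np.savez(n+"1.npz",**g);cv2.imwrite(f"pics/{n}1.png",g["image"][:,:,::-1])
    P,ok=cloud(g);X,Y,Z=P[...,0],P[...,1],P[...,2];B=ok&(X>370)&(X<740)&(Y<-60)&(Y>-420)
    def big(f):
        k,L,st,_=cv2.connectedComponentsWithStats(f.astype(np.uint8));return L==1+st[1:,4].argmax()
    f=big(B&(abs(Z-205)<8));print(n,"plate",f.sum(),np.median(Z[f]),rect(P[f]))
    uv=np.argwhere(f)[:,::-1];print("   ray",rect(rays(g,uv,205)))
    f=big(B&(abs(Z-165)<8)&(Y<-200));print("   back",rect(rays(g,np.argwhere(f)[:,::-1],165)))
    f=B&(Z>15)&(Z<85)&(Y>-160)&(Y<-80)&(X>400)&(X<700)
    if f.sum()>30:
        q=P[f];a=np.polyfit(q[:,0],q[:,1],1);r=q[:,1]-np.polyval(a,q[:,0]);k=abs(r)<6;a=np.polyfit(q[k,0],q[k,1],1);print("   face",f.sum(),a,np.degrees(np.arctan(a[0])),np.polyval(a,553),np.std(r))
    f=ok&(Z>284)&(Z<300)&(Y<0)&(X>450)&(X<650)&(Y>-400); print("   handle",P[f].mean(0))
g=dict(np.load("side1.npz"))["image"][80:220,210:360,::-1];cv2.imwrite("pics/c2.png",cv2.resize(g,None,fx=4,fy=4,interpolation=2))
E
```

```text
[472.49741087 146.47372319 337.20705102]
top plate 5650 205.03445351305373 ((554.6094970703125, -161.74095153808594), (318.2198486328125, 141.66917419433594), 2.297485589981079)
   ray ((554.192138671875, -161.0461883544922), (317.443115234375, 140.40542602539062), 2.30734920501709)
   back ((558.613525390625, -277.2613525390625), (329.07916259765625, 168.2449493408203), 2.209491014480591)
   handle [ 557.32304473 -251.47422067  290.91702464]
side plate 1223 206.95783916071568 ((640.7744750976562, -158.88333129882812), (156.11375427246094, 152.2449188232422), 4.285764217376709)
   ray ((640.99169921875, -158.0655517578125), (156.04800415039062, 151.5774688720703), 4.987517356872559)
   back ((675.378173828125, -318.3453369140625), (105.94207763671875, 82.7931900024414), 1.9952946901321411)
   face 1042 [ 3.83170799e-02 -1.35669383e+02] 2.1943334784408166 -114.48003804327747 3.9011166486226365
   handle [nan nan nan]<stdin>:14: RuntimeWarning: Mean of empty slice.
  ret = um.true_divide(
```

View pics/c2.png

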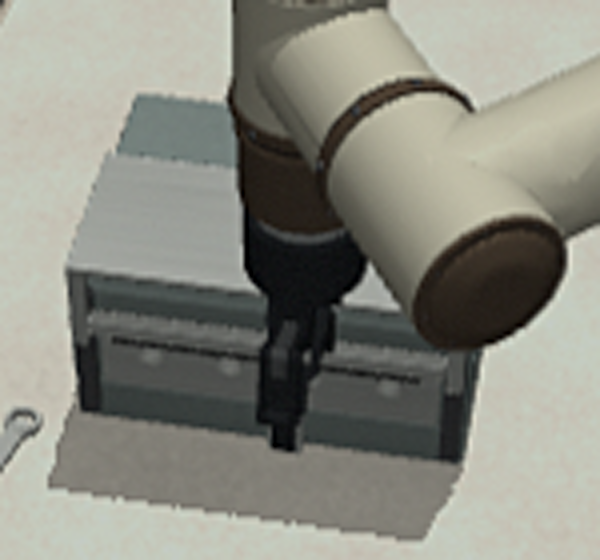

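The crop shows the bar raised with the four bores beneath it: (150,355), (230,368), one behind the gripper at about (305,378), and (390,390). The front face is near y = -113 with yaw about 2.3°. Next I go over the first probe, at y≈182.

Call:
{"fn": "servo_tool", "kwargs": {
  "rotation": [
    [0, 0, 0],
    [0, 0, 0],
    [0, 0, 0],
    [0, 0, 0],
    [0, 0, 0]
  ],
  "slide": [
    [0.013, 0.175, -0.5],
    [0.013, 0.175, -0.9],
    [0.013, 0.175, -1],
    [0.013, 0.175, -1],
    [0.013, 0.175, -1]
  ],
  "grip": [0.3, 0.3, 0.3, 0.3, 0.3]
}}

```text
clock: 13.42
position: [474.3, 181.1, 136.4]
ee_rot: [1.0, -0.015, -0.002, 0.002]
contact_force: [-0.4, -0.3, 0.3]
gripper_width: 55.7
grasp_force: 0.0
```

Call:
{"fn": "servo_tool", "kwargs": {
  "rotation": [
    [0, 0, 0.0164],
    [0, 0, 0.0164],
    [0, 0, 0.0164],
    [0, 0, 0.0164],
    [0, 0, 0.0164],
    [0, 0, 0.0164],
    [0, 0, 0.0164],
    [0, 0, 0.0164]
  ],
  "slide": [
    [0, 0, -0.1],
    [0, 0, -0.3],
    [0, 0, -0.5],
    [0, 0, -0.61],
    [0, 0, -0.61],
    [0, 0, -0.61],
    [0, 0, -0.61],
    [0, 0, -0.61]
  ],
  "grip": [0.3, 0.3, 0.3, 0.3, 0.3, -1, -1, -1]
}}

```text
clock: 14.42
position: [476.3, 182.7, 18.1]
ee_rot: [0.999, 0.037, 0.002, -0.001]
contact_force: [-0.6, -0.7, 6.5]
gripper_width: 39.1
grasp_force: 62.0
```

Call:
{"fn": "servo_tool", "kwargs": {
  "rotation": [
    [0, 0, 0],
    [0, 0, 0],
    [0, 0, 0],
    [0, 0, 0],
    [0, 0, 0],
    [0, 0, 0]
  ],
  "slide": [
    [0, 0, 0.1],
    [0, 0, 0.25],
    [0, 0, 0.45],
    [0, 0, 0.65],
    [0, 0, 0.65],
    [0, 0, 0.65]
  ],
  "grip": [-1, -1, -1, -1, -1, -1]
}}

```text
clock: 15.18
position: [473.8, 181.5, 145.3]
ee_rot: [0.999, 0.037, -0.001, 0.0]
contact_force: [-0.4, -0.1, -3.5]
gripper_width: 39.0
grasp_force: 61.4
```

```bash
python3 - <<'E'
from h import *
s=read_state();print(s['position'],s['ee_rot'],s['contact_force'],s['wrist_torque'],s['gripper_width'])
g=get_image("side");cv2.imwrite("pics/s2.png",cv2.resize(g["image"][150:360,180:460,::-1],None,fx=2.8,fy=2.8,interpolation=2))
E
```

```text
[473.76005358 181.4658014  145.30787251] [ 9.99308408e-01  3.71667687e-02 -1.13667628e-03  2.12868904e-04] [-0.42687374 -0.09483062 -3.49717374] [-0.00051509 -0.01295793  0.04728474] 39.00850302235436
```

View pics/s2.png

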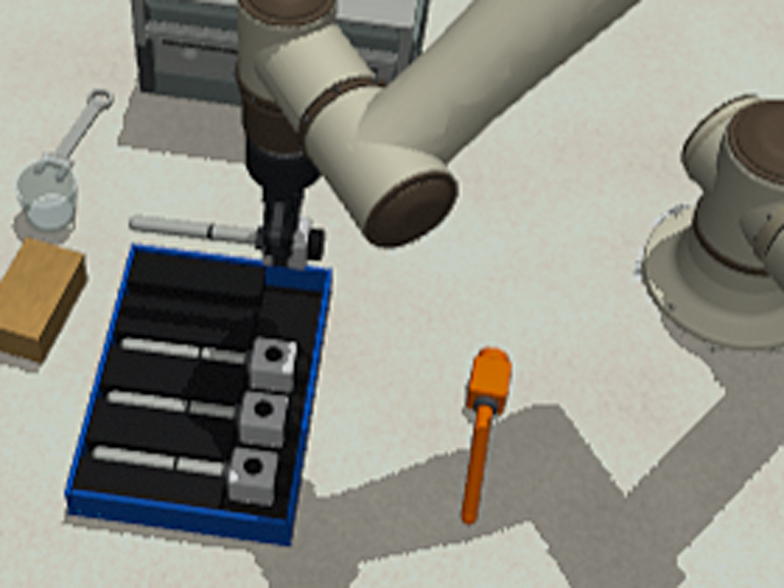

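Probe lifted level, ring visible, tray slots clear, and the other three are in place. Turn it towards bore 0.

Call:
{"fn": "servo_tool", "kwargs": {
  "rotation": [
    [0, 0, -0.029],
    [0, 0, -0.058],
    [0, 0, -0.087],
    [0, 0, -0.116],
    [0, 0, -0.145],
    [0, 0, -0.174],
    [0, 0, -0.2, 0],
    [0, 0, -0.225]
  ],
  "slide": [
    [0.1, -0.05, 0],
    [0.2, -0.1, 0],
    [0.35, -0.15, 0],
    [0.5, -0.25, 0],
    [0.65, -0.35, 0],
    [0.75, -0.4, 0],
    [0.845, -0.457, 0],
    [0.845, -0.457, 0]
  ],
  "grip": [-1, -1, -1, -1, -1, -1, -1, -1]
}}

```text
validation failed for argument at $.ro...
```

Call:
{"fn": "servo_tool", "kwargs": {
  "rotation": [
    [0, 0, -0.029],
    [0, 0, -0.058],
    [0, 0, -0.087],
    [0, 0, -0.116],
    [0, 0, -0.145],
    [0, 0, -0.174],
    [0, 0, -0.2],
    [0, 0, -0.225]
  ],
  "slide": [
    [0.1, -0.05, 0],
    [0.2, -0.1, 0],
    [0.35, -0.15, 0],
    [0.5, -0.25, 0],
    [0.65, -0.35, 0],
    [0.75, -0.4, 0],
    [0.845, -0.457, 0],
    [0.845, -0.457, 0]
  ],
  "grip": [-1, -1, -1, -1, -1, -1, -1, -1]
}}

```text
clock: 16.23
position: [644.0, 89.3, 143.0]
ee_rot: [0.782, -0.623, -0.001, 0.002]
contact_force: [-1.0, -0.2, -2.2]
gripper_width: 39.1
grasp_force: 61.3
```

Call:
{"fn": "servo_tool", "kwargs": {
  "rotation": [
    [0, 0, -0.0304],
    [0, 0, -0.0304],
    [0, 0, -0.0304],
    [0, 0, -0.0304],
    [0, 0, -0.0304],
    [0, 0, -0.0304],
    [0, 0, -0.0304]
  ],
  "slide": [
    [0, 0, 0],
    [0, 0, -0.1],
    [0, 0, -0.2],
    [0, 0, -0.275],
    [0, 0, -0.275],
    [0, 0, -0.275],
    [0, 0, -0.275]
  ],
  "grip": [-1, -1, -1, -1, -1, -1, -1]
}}

```text
clock: 17.1
position: [644.6, 90.8, 92.3]
ee_rot: [0.722, -0.692, 0.0, -0.001]
contact_force: [-0.6, -0.7, -2.5]
gripper_width: 39.1
grasp_force: 61.3
```

```bash
cat > probe.py <<'E'
from h import *
# sheath of held probe pointing -y in the side & top views: points with z near 100 ahead of head; report axis line & tip
def look(tag,y0,y1,xc,zc=100):
    s=read_state();print(s['position'].round(1),s['ee_rot'].round(4),s['contact_force'].round(1),s['gripper_width'])
    for n in("top","side"):
        g=get_image(n);np.savez(f"{n}{tag}.npz",**g);P,ok=cloud(g);X,Y,Z=P[...,0],P[...,1],P[...,2]
        f=ok&(abs(X-xc)<25)&(Y>y0)&(Y<y1)&(abs(Z-zc)<15)&(Z>zc-2)
        q=P[f]
        if len(q)<15: print(n,len(q));continue
        a=np.polyfit(q[:,1],q[:,0],1);yy=np.round(q[:,1]/10)
        zt=[q[yy==k,2].max() for k in np.unique(yy)]
        print(n,len(q),"x(y) slope",a[0].round(4),"x at y0,y1",np.polyval(a,[y0,y1]).round(1),"tip y",q[:,1].min().round(1),"ztop",np.round(zt,1))
    return
E
python3 -c "
from probe import *
look('p0',-90,60,647)"
```

```text
[644.6  90.8  92.3] [ 7.215e-01 -6.924e-01  5.000e-04 -8.000e-04] [-0.6 -0.7 -2.5] 39.1053271081557
top 207 x(y) slope -0.0496 x at y0,y1 [650.7 643.3] tip y -68.0 ztop [103.2 112.7 112.3 111.2 113.9 114.8 113.4 114.9 113.7 113.4 114.3 114.8
 113.9 111.5]
side 0
```

```bash
python3 -c "
from h import *
g=dict(np.load('topp0.npz'));P,ok=cloud(g);X,Y,Z=P[...,0],P[...,1],P[...,2]
f=ok&(abs(X-647)<25)&(Y>-60)&(Y<60)&(Z>85)&(Z<125)
q=P[f];a=np.polyfit(q[:,1],q[:,0],1);r=q[:,0]-np.polyval(a,q[:,1]);k=abs(r)<3.5
b=np.polyfit(q[k,1],q[k,2],1);print(len(q),k.sum(),a,np.polyval(b,[-60,0,60]),np.std(q[k,2]-np.polyval(b,q[k,1])),np.ptp(r))
f=ok&(abs(X-644)<30)&(Y>60)&(Y<130)&(Z>110)&(Z<130);print('head',f.sum(),np.median(Z[f]))
"

```

```text
211 91 [-4.88321627e-02  6.46236028e+02] [109.08323817 109.42853987 109.77384156] 4.017502447125623 17.184364896659872
head 12 119.03036365028305
```

Call:
{"fn": "servo_tool", "kwargs": {
  "rotation": [
    [0, 0, 0],
    [0, 0, 0],
    [0, 0, 0],
    [0, 0, 0],
    [0, 0, 0],
    [0, 0, 0],
    [0, 0, 0],
    [0, 0, 0]
  ],
  "slide": [
    [0, 0, -0.006],
    [0.003, -0.07, -0.006],
    [0.006, -0.14, -0.006],
    [0.008, -0.18, -0.006],
    [0.009, -0.22, -0.006],
    [0.01, -0.25, -0.006],
    [0.011, -0.275, -0.006],
    [0.012, -0.3, -0.006]
  ],
  "grip": [-1, -1, -1, -1, -1, -1, -1, -1]
}}

```text
clock: 18.2
position: [646.4, 30.4, 90.1]
ee_rot: [0.722, -0.692, 0.0, -0.0]
contact_force: [0.1, -0.4, -2.6]
gripper_width: 39.0
grasp_force: 61.3
```

Call:
{"fn": "servo_tool", "kwargs": {
  "rotation": [
    [0, 0, 0],
    [0, 0, 0],
    [0, 0, 0],
    [0, 0, 0],
    [0, 0, 0],
    [0, 0, 0]
  ],
  "slide": [
    [0.003, -0.06, 0],
    [0.005, -0.12, 0],
    [0.007, -0.18, 0],
    [0.01, -0.24, 0],
    [0.011, -0.275, 0],
    [0.011, -0.275, 0]
  ],
  "grip": [-1, -1, -1, -1, -1, -1]
}}

```text
clock: 18.95
position: [648.6, -25.1, 90.1]
ee_rot: [0.721, -0.693, -0.0, -0.0]
contact_force: [-0.6, 0.7, -2.1]
gripper_width: 39.1
grasp_force: 61.3
```

```bash
python3 - <<'E'
from h import *
s=read_state();print(s['position'].round(1),s['contact_force'].round(1))
for n in("top","side"):
    g=get_image(n);np.savez(n+"p0b.npz",**g)
im=np.hstack([cv2.resize(dict(np.load("sidep0b.npz"))["image"][110:215,215:345,::-1],(640,517),interpolation=2)])
cv2.imwrite("pics/s3.png",im)
E
```

```text
[648.6 -25.1  90.1] [-0.6  0.7 -2.1]
```

View pics/s3.png

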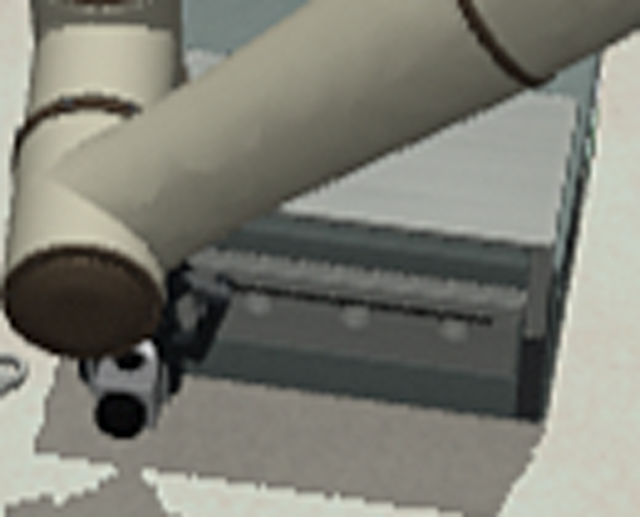

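Call:
{"fn": "servo_tool", "kwargs": {
  "rotation": [
    [0, 0, 0],
    [0, 0, 0],
    [0, 0, 0],
    [0, 0, 0],
    [0, 0, 0],
    [0, 0, 0],
    [0, 0, 0],
    [0, 0, 0]
  ],
  "slide": [
    [0.001, -0.018, 0],
    [0.001, -0.034, 0],
    [0.001, -0.034, -0.015],
    [0.001, -0.034, -0.025],
    [0.001, -0.034, -0.025],
    [0.001, -0.034, -0.025],
    [0.001, -0.034, -0.025],
    [0.001, -0.034, 0.1]
  ],
  "grip": [-1, -1, -1, -1, -1, 0.3, 0.3, 0.3]
}}

```text
clock: 20.05
position: [647.3, -31.4, 107.9]
ee_rot: [0.721, -0.693, -0.002, 0.002]
contact_force: [0.1, 0.5, 0.2]
gripper_width: 55.5
grasp_force: 0.0
```

Call:
{"fn": "servo_tool", "kwargs": {
  "rotation": [
    [0, 0, 0],
    [0, 0, 0],
    [0, 0, 0],
    [0, 0, 0],
    [0, 0, 0],
    [0, 0, 0],
    [0, 0, 0],
    [0, 0, 0]
  ],
  "slide": [
    [0, 0, 0.2],
    [0, 0, 0.4],
    [-0.3, 0.3, 0.4],
    [-0.6, 0.6, 0.4],
    [-0.8, 0.9, 0.4],
    [-0.85, 1, 0.4],
    [-0.85, 1, 0.4],
    [-0.85, 1, 0.4]
  ],
  "grip": [0.3, 0.3, 0.3, 0.3, 0.3, 0.3, 0.3, 0.3]
}}

```text
clock: 21.05
position: [478.7, 169.4, 190.3]
ee_rot: [0.722, -0.692, 0.0, -0.0]
contact_force: [0.2, 0.1, -0.2]
gripper_width: 55.6
grasp_force: 0.0
```

```bash
cat > meas.py <<'E'
from h import *
C=np.array([553.2,-113.3]);a=np.radians(2.3);ex=np.array([np.sin(a),-np.cos(a)]);ey=np.array([np.cos(a),np.sin(a)])
def fur(p): d=p[:,:2]-C; return np.c_[d@ex,d@ey,p[:,2]]
def heads(tag):
    for n in("top","side"):
        g=get_image(n);np.savez(f"{n}{tag}.npz",**g);P,ok=cloud(g);F=fur(P.reshape(-1,3)).reshape(P.shape)
        X,Y,Z=F[...,0],F[...,1],F[...,2]
        pl=ok&(abs(Z-205)<7)&(X>-60)&(X<60)&(abs(Y)<140)
        # plate front edge per column, by rays onto z=205
        q=fur(rays(g,np.argwhere(pl)[:,::-1],205));b=np.round(q[:,1]/10)
        print(n,"plate front",np.median([q[b==k,0].min() for k in np.unique(b)]) if pl.any() else None)
        fc=ok&(Z>15)&(Z<70)&(abs(X)<15)&(abs(Y)<145)
        if n=="side": print("  face x",np.median(X[fc]),fc.sum())
        im=g["image"].astype(int)
        for i,y in enumerate((99,33,-33,-99)):
            f=ok&(abs(Y-y)<28)&(X<-40)&(X>-125)&(Z>100)&(Z<135)&(im.min(2)>70)
            if f.sum()<20: continue
            q=fur(rays(g,np.argwhere(f)[:,::-1],float(np.median(Z[f])) if n=="top" else 116));
            t=ok&(abs(Y-y)<28)&(X<-40)&(X>-125)&(Z>60)&(Z<135)
            print("  bore",i,f.sum(),"x",np.percentile(q[:,0],[1,50,99]).round(1),"y",np.percentile(q[:,1],[1,50,99]).round(1),"z",np.median(Z[f]).round(1),"all x",np.percentile(X[t],[.5,99.5]).round(1))
E
python3 -c "
from meas import *
print(read_state()['position']);heads('q0')
g=dict(np.load('sideq0.npz'));cv2.imwrite('pics/s4.png',cv2.resize(g['image'][110:215,215:345,::-1],(640,517),interpolation=2))"
```

```text
[478.72498629 169.40946294 190.32857575]
top plate front -21.26116517335111
  bore 0 209 x [-104.8  -80.1  -43. ] y [ 78.5  96.4 117.3] z 111.6 all x [-118.4  -41.1]
side plate front -22.478176099464836
  face x 1.396999383238287 218
  bore 0 139 x [-113.5  -88.6  -52.1] y [ 80.2  99.2 119. ] z 113.4 all x [-122.3  -41.8]
```

View pics/s4.png

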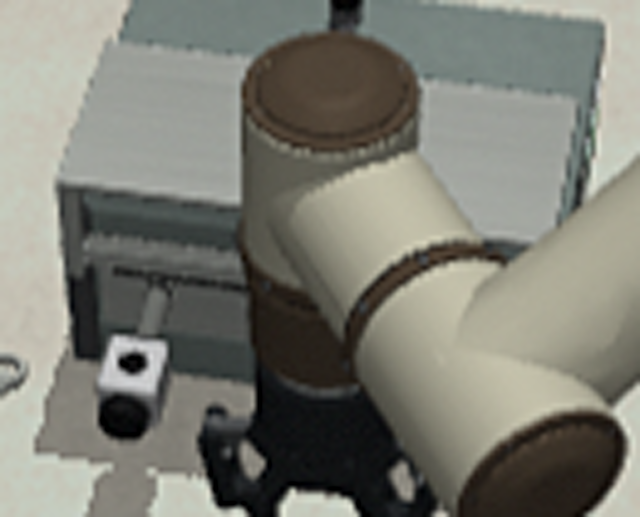

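```bash
cat > edge.py <<'E'
from meas import *
def edges(tag,bores,hx=(-130,-35)):
    for n in("top","side"):
        g=dict(np.load(f"{n}{tag}.npz"));im=g["image"].astype(np.float32).mean(2)
        K=g["camera_matrix"]
        for i in bores:
            y=(99,33,-33,-99)[i]
            for zt in (113.,):
                # resample brightness on plane z (head top) along furnace x, averaged over side strips of the head top
                xs=np.arange(*hx,0.5);prof=0
                for yo in (-15,-13,-11,11,13,15):
                    # tilted top: z rises toward face 0.047/mm about x=-77
                    p=np.c_[C+np.outer(xs,ex)+np.outer(np.full(len(xs),y+yo),ey),zt+0.047*(xs+77)]
                    uv=cv2.projectPoints(p,np.array(g["rvec"]),np.array(g["tvec"]),K,None)[0].reshape(-1,2).astype(np.float32)
                    prof=prof+cv2.remap(im,uv[:,0].copy(),uv[:,1].copy(),cv2.INTER_LINEAR).ravel()
                d=np.gradient(cv2.GaussianBlur(prof[None]/6,(0,0),1.5).ravel())
                pk=[j for j in range(1,len(d)-1) if abs(d[j])>abs(d[j-1]) and abs(d[j])>=abs(d[j+1]) and abs(d[j])>2]
                print(n,i,[(float(xs[j]),round(float(d[j]),1)) for j in pk])
E
python3 -c "
from edge import *
edges('q0',[0])"
```

```text
top 0 [(-119.0, -3.3), (-105.5, 3.9), (-103.5, 3.7), (-59.5, -4.0)]
side 0 [(-105.0, 7.0), (-83.5, -2.7), (-74.5, 2.4), (-59.5, -11.6), (-54.0, 2.4)]
```

```bash
cat >> edge.py <<'E'
def ring(tag,bores,dz=0.):
    g=dict(np.load(f"side{tag}.npz"));im=g["image"].astype(np.float32).mean(2)
    for i in bores:
        y=(99,33,-33,-99)[i];xs=np.arange(-58,6,1.0);out=[]
        for yo in (-2,0,2):
            p=np.c_[C+np.outer(xs,ex)+np.outer(np.full(len(xs),y+yo),ey),106+dz+0.047*xs]
            uv=cv2.projectPoints(p,np.array(g["rvec"]),np.array(g["tvec"]),g["camera_matrix"],None)[0].reshape(-1,2).astype(np.float32)
            out.append(cv2.remap(im,uv[:,0].copy(),uv[:,1].copy(),cv2.INTER_LINEAR).ravel())
        print("ring prof bore",i,[(int(x),int(v)) for x,v in zip(xs,np.mean(out,0))][::2][8:])
E
python3 -c "
from edge import *
ring('q0',[0])
g=dict(np.load('sideq0.npz'));cv2.imwrite('pics/s5.png',cv2.resize(g['image'][150:205,225:275,::-1],None,fx=10,fy=10,interpolation=0))"
```

```text
ring prof bore 0 [(-42, 102), (-40, 103), (-38, 103), (-36, 103), (-34, 102), (-32, 102), (-30, 102), (-28, 102), (-26, 102), (-24, 102), (-22, 102), (-20, 103), (-18, 103), (-16, 104), (-14, 106), (-12, 102), (-10, 96), (-8, 82), (-6, 65), (-4, 51), (-2, 46), (0, 43), (2, 40), (4, 35)]
```

View pics/s5.png

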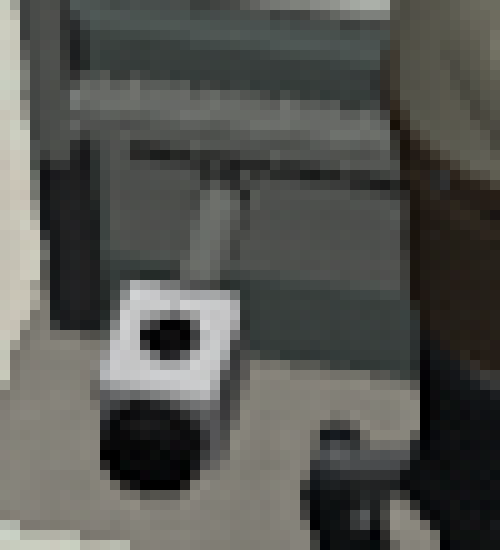

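The crop shows the probe in bore 0 with its black ring just outside the face, at about (225,170). Head edges in both views say it is about 3.5 mm short, so I regrip it and push 3.5 mm.

Call:
{"fn": "servo_tool", "kwargs": {
  "rotation": [
    [0, 0, 0],
    [0, 0, 0],
    [0, 0, 0],
    [0, 0, 0],
    [0, 0, 0],
    [0, 0, 0],
    [0, 0, 0],
    [0, 0, 0]
  ],
  "slide": [
    [0.3, -0.3, 0],
    [0.6, -0.6, 0],
    [0.8, -0.9, 0],
    [0.85, -1, 0],
    [0.85, -1, 0],
    [0.85, -1, -0.25],
    [0.85, -1, -0.4],
    [0.85, -1, -0.4]
  ],
  "grip": [0.3, 0.3, 0.3, 0.3, 0.3, 0.3, 0.3, 0.3]
}}

```text
clock: 22.15
position: [646.8, -32.3, 107.0]
ee_rot: [0.721, -0.693, -0.002, 0.003]
contact_force: [-0.3, 0.5, -0.4]
gripper_width: 55.4
grasp_force: 0.0
```

Call:
{"fn": "servo_tool", "kwargs": {
  "rotation": [
    [0, 0, 0],
    [0, 0, 0],
    [0, 0, 0],
    [0, 0, 0],
    [0, 0, 0],
    [0, 0, 0],
    [0, 0, 0],
    [0, 0, 0]
  ],
  "slide": [
    [0, 0, -0.08],
    [0, 0, -0.13],
    [0, 0, -0.13],
    [0, 0, -0.13],
    [0, 0, -0.13],
    [0, 0, -0.13],
    [0.001, -0.018, -0.13],
    [0.001, -0.018, -0.13]
  ],
  "grip": [0.3, 0.3, 0.3, -1, -1, -1, -1, -1]
}}

```text
clock: 23.15
position: [649.4, -32.8, 85.0]
ee_rot: [0.722, -0.692, -0.0, -0.002]
contact_force: [-2.3, 7.2, 4.0]
gripper_width: 38.8
grasp_force: 62.4
```

Call:
{"fn": "servo_tool", "kwargs": {
  "rotation": [
    [0, 0, 0],
    [0, 0, 0],
    [0, 0, 0],
    [0, 0, 0],
    [0, 0, 0],
    [0, 0, 0]
  ],
  "slide": [
    [0, 0, 0],
    [0, 0, 0],
    [0, 0, 0],
    [0, 0, 0.13],
    [0, 0, 0.33],
    [0, 0, 0.53]
  ],
  "grip": [-1, 0.3, 0.3, 0.3, 0.3, 0.3]
}}

```text
clock: 23.9
position: [648.7, -35.4, 190.8]
ee_rot: [0.721, -0.693, -0.0, 0.001]
contact_force: [-0.1, -0.6, -0.5]
gripper_width: 55.5
grasp_force: 0.0
```

Call:
{"fn": "servo_tool", "kwargs": {
  "rotation": [
    [0, 0, 0.028],
    [0, 0, 0.056],
    [0, 0, 0.084],
    [0, 0, 0.112],
    [0, 0, 0.14],
    [0, 0, 0.168],
    [0, 0, 0.196],
    [0, 0, 0.224]
  ],
  "slide": [
    [-0.2, 0.2, 0],
    [-0.4, 0.5, 0],
    [-0.6, 0.8, 0],
    [-0.7, 1, 0],
    [-0.8, 1, 0],
    [-0.9, 1, 0],
    [-0.9, 1, 0],
    [-0.9, 1, 0]
  ],
  "grip": [0.3, 0.3, 0.3, 0.3, 0.3, 0.3, 0.3, 0.3]
}}

```text
clock: 24.9
position: [468.8, 164.9, 190.3]
ee_rot: [0.998, -0.058, 0.0, -0.0]
contact_force: [0.0, 0.6, 0.0]
gripper_width: 55.4
grasp_force: 0.0
```

```bash
python3 -c "
from edge import *
s=read_state();print(s['position'],s['ee_rot'])
heads('q1');edges('q1',[0]);ring('q1',[0])"
```

```text
[468.83285606 164.94700954 190.25143961] [ 9.98310377e-01 -5.81064517e-02  1.76650195e-04 -9.33600136e-06]
top plate front -21.26116517335111
  bore 0 206 x [-112.2  -78.1  -45.5] y [ 76.4  97.2 117.3] z 111.8 all x [-117.8  -40.7]
side plate front -22.075461585630656
  face x 1.329651367220587 258
  bore 0 139 x [-115.6  -85.9  -51.5] y [ 79.8  99.  119.7] z 114.2 all x [-120.   -41.2]
top 0 [(-116.0, -3.2), (-103.0, 4.7), (-57.5, -3.8)]
side 0 [(-113.0, 3.4), (-103.5, 6.6), (-83.0, -3.8), (-71.0, 2.2), (-58.5, -11.6)]
ring prof bore 0 [(-42, 97), (-40, 103), (-38, 103), (-36, 102), (-34, 101), (-32, 100), (-30, 101), (-28, 102), (-26, 102), (-24, 102), (-22, 102), (-20, 102), (-18, 102), (-16, 102), (-14, 103), (-12, 103), (-10, 102), (-8, 93), (-6, 78), (-4, 58), (-2, 37), (0, 24), (2, 28), (4, 34)]
```

```bash
cat > tray.py <<'E'
from h import *
def tray(tag):
  for n in("top","side"):
    g=dict(np.load(f"{n}{tag}.npz"));P,ok=cloud(g);im=g["image"].astype(int);m=im.max(2);mn=im.min(2);X,Y,Z=P[...,0],P[...,1],P[...,2]
    h=ok&(X>380)&(X<620)&(Y>130)&(Y<460)&(Z>42)&(Z<60)&(mn>90)&(m-mn<40)
    k,L,st,cen=cv2.connectedComponentsWithStats(h.astype(np.uint8))
    for i in range(1,k):
        if st[i,4]>40: q=rays(g,np.argwhere(L==i)[:,::-1],48);print(n,np.round(rect(q)[0],1),st[i,4],np.median(Z[L==i]).round(1))
E
python3 -c "
from tray import *
tray('q1')"
```

```text
top [464.5 378. ] 87 48.6
side [471.2 249.9] 147 48.9
side [467.  317.5] 154 49.9
side [466.  379.3] 167 49.5
```

Call:
{"fn": "servo_tool", "kwargs": {
  "rotation": [
    [0, 0, 0.0303],
    [0, 0, 0.0303],
    [0, 0, 0.0303],
    [0, 0, 0.0303]
  ],
  "slide": [
    [0.005, 0.2, 0],
    [0.005, 0.413, -0.1],
    [0.005, 0.413, -0.3],
    [0.005, 0.413, -0.3]
  ],
  "grip": [0.3, 0.3, 0.3, 0.3]
}}

```text
clock: 25.5
position: [468.2, 246.3, 127.3]
ee_rot: [0.999, 0.033, -0.003, 0.002]
contact_force: [0.1, -0.4, 0.6]
gripper_width: 55.7
grasp_force: 0.0
```

Call:
{"fn": "servo_tool", "kwargs": {
  "rotation": [
    [0, 0, 0],
    [0, 0, 0],
    [0, 0, 0],
    [0, 0, 0],
    [0, 0, 0],
    [0, 0, 0],
    [0, 0, 0],
    [0, 0, 0]
  ],
  "slide": [
    [0, 0, -0.2],
    [0, 0, -0.4],
    [0, 0, -0.5],
    [0, 0, -0.569],
    [0, 0, -0.569],
    [0, 0, -0.569],
    [0, 0, -0.569],
    [0, 0, -0.569]
  ],
  "grip": [0.3, 0.3, 0.3, 0.3, 0.3, -1, -1, -1]
}}

```text
clock: 26.5
position: [471.0, 248.5, 17.8]
ee_rot: [0.999, 0.034, 0.001, -0.001]
contact_force: [-0.6, -0.4, 6.4]
gripper_width: 39.0
grasp_force: 62.0
```

Call:
{"fn": "servo_tool", "kwargs": {
  "rotation": [
    [0, 0, 0],
    [0, 0, 0],
    [0, 0, 0],
    [0, 0, 0],
    [0, 0, 0],
    [0, 0, 0],
    [0, 0, 0]
  ],
  "slide": [
    [0, 0, 0],
    [0, 0, 0.1],
    [0, 0, 0.25],
    [0, 0, 0.45],
    [0, 0, 0.65],
    [0, 0, 0.65],
    [0, 0, 0.65]
  ],
  "grip": [-1, -1, -1, -1, -1, -1, -1]
}}

```text
clock: 27.38
position: [468.8, 247.1, 145.2]
ee_rot: [0.999, 0.034, -0.001, 0.0]
contact_force: [-0.4, -1.3, -2.9]
gripper_width: 39.0
grasp_force: 61.2
```

Call:
{"fn": "servo_tool", "kwargs": {
  "rotation": [
    [0, 0, -0.029],
    [0, 0, -0.058],
    [0, 0, -0.087],
    [0, 0, -0.116],
    [0, 0, -0.145],
    [0, 0, -0.174],
    [0, 0, -0.2],
    [0, 0, -0.225]
  ],
  "slide": [
    [0.1, -0.05, 0],
    [0.2, -0.15, 0],
    [0.3, -0.3, 0],
    [0.4, -0.45, 0],
    [0.5, -0.6, 0],
    [0.54, -0.7, 0],
    [0.5405, -0.8, 0],
    [0.5405, -0.8, 0]
  ],
  "grip": [-1, -1, -1, -1, -1, -1, -1, -1]
}}

```text
clock: 28.38
position: [576.5, 85.9, 143.5]
ee_rot: [0.78, -0.626, -0.002, 0.002]
contact_force: [0.7, 1.0, -3.3]
gripper_width: 39.0
grasp_force: 61.1
```

Call:
{"fn": "servo_tool", "kwargs": {
  "rotation": [
    [0, 0, -0.0294],
    [0, 0, -0.0294],
    [0, 0, -0.0294],
    [0, 0, -0.0294],
    [0, 0, -0.0294],
    [0, 0, -0.0294],
    [0, 0, -0.0294]
  ],
  "slide": [
    [0, 0, 0],
    [0, 0, -0.1],
    [0, 0, -0.2],
    [0, 0, -0.281],
    [0, 0, -0.281],
    [0, 0, -0.281],
    [0, 0, -0.281]
  ],
  "grip": [-1, -1, -1, -1, -1, -1, -1]
}}

```text
clock: 29.25
position: [578.7, 88.0, 91.0]
ee_rot: [0.721, -0.693, 0.0, -0.001]
contact_force: [-1.0, 0.5, -2.2]
gripper_width: 39.5
grasp_force: 61.1
```

Call:
{"fn": "servo_tool", "kwargs": {
  "rotation": [
    [0, 0, 0],
    [0, 0, 0],
    [0, 0, 0],
    [0, 0, 0],
    [0, 0, 0],
    [0, 0, 0],
    [0, 0, 0],
    [0, 0, 0]
  ],
  "slide": [
    [0, 0, 0],
    [0.003, -0.07, 0],
    [0.006, -0.14, 0],
    [0.008, -0.18, 0],
    [0.009, -0.22, 0],
    [0.01, -0.25, 0],
    [0.011, -0.275, 0],
    [0.012, -0.3, 0]
  ],
  "grip": [-1, -1, -1, -1, -1, -1, -1, -1]
}}

```text
clock: 30.25
position: [580.5, 27.6, 90.1]
ee_rot: [0.721, -0.693, 0.0, -0.0]
contact_force: [0.2, -0.4, -2.8]
gripper_width: 39.3
grasp_force: 61.1
```

Call:
{"fn": "servo_tool", "kwargs": {
  "rotation": [
    [0, 0, 0],
    [0, 0, 0],
    [0, 0, 0],
    [0, 0, 0],
    [0, 0, 0],
    [0, 0, 0],
    [0, 0, 0],
    [0, 0, 0]
  ],
  "slide": [
    [0.003, -0.06, 0],
    [0.005, -0.12, 0],
    [0.007, -0.18, 0],
    [0.01, -0.24, 0],
    [0.012, -0.3, 0],
    [0.013, -0.327, 0],
    [0.013, -0.327, 0],
    [0.013, -0.327, 0]
  ],
  "grip": [-1, -1, -1, -1, -1, -1, -1, -1]
}}

```text
clock: 31.25
position: [583.1, -37.4, 90.1]
ee_rot: [0.721, -0.693, -0.0, -0.0]
contact_force: [-0.8, -0.5, -3.3]
gripper_width: 39.3
grasp_force: 61.1
```

Call:
{"fn": "servo_tool", "kwargs": {
  "rotation": [
    [0, 0, 0],
    [0, 0, 0],
    [0, 0, 0],
    [0, 0, 0],
    [0, 0, 0],
    [0, 0, 0],
    [0, 0, 0],
    [0, 0, 0]
  ],
  "slide": [
    [0, 0, -0.015],
    [0, 0, -0.02],
    [0, 0, -0.02],
    [0, 0, -0.02],
    [0, 0, -0.02],
    [0, 0, 0.1],
    [0, 0, 0.3],
    [0, 0, 0.5]
  ],
  "grip": [-1, -1, 0.3, 0.3, 0.3, 0.3, 0.3, 0.3]
}}

```text
clock: 32.25
position: [582.9, -37.8, 191.0]
ee_rot: [0.721, -0.693, -0.0, 0.0]
contact_force: [0.1, 1.3, -0.1]
gripper_width: 55.1
grasp_force: 0.0
```

Call:
{"fn": "servo_tool", "kwargs": {
  "rotation": [
    [0, 0, 0.028],
    [0, 0, 0.056],
    [0, 0, 0.084],
    [0, 0, 0.112],
    [0, 0, 0.14],
    [0, 0, 0.168],
    [0, 0, 0.196],
    [0, 0, 0.224]
  ],
  "slide": [
    [-0.1, 0.2, 0],
    [-0.2, 0.5, 0],
    [-0.3, 0.8, 0],
    [-0.4, 1, 0],
    [-0.5, 1, 0],
    [-0.6, 1, 0],
    [-0.6, 1, 0],
    [-0.6, 1, 0]
  ],
  "grip": [0.3, 0.3, 0.3, 0.3, 0.3, 0.3, 0.3, 0.3]
}}

```text
clock: 33.25
position: [462.9, 162.4, 190.3]
ee_rot: [0.998, -0.058, 0.0, -0.0]
contact_force: [0.4, -0.2, 0.2]
gripper_width: 55.6
grasp_force: 0.0
```

```bash
python3 -c "
from edge import *
from tray import tray
s=read_state();print(s['position'],s['ee_rot'])
heads('q2');edges('q2',[0,1]);ring('q2',[0,1]);tray('q2')
im=np.vstack([cv2.resize(dict(np.load(f'{n}q2.npz'))['image'][a:b,c:d,::-1],(560,290),interpolation=2) for n,a,b,c,d in(('side',110,215,215,418),('side',230,360,200,451))]);cv2.imwrite('pics/q2.png',im)"
```

```text
[462.85486816 162.43545178 190.29329643] [ 9.98301581e-01 -5.82571799e-02  1.87337320e-04 -1.40267012e-04]
top plate front -21.215146496288227
  bore 0 214 x [-118.2  -78.2  -43. ] y [ 76.4  97.  117.3] z 112.0 all x [-118.3  -41.1]
  bore 1 203 x [-109.   -79.7  -45.1] y [11.1 31.1 49.8] z 111.9 all x [-115.4  -40.8]
side plate front -22.63830436361135
  face x 1.583768916427199 187
  bore 0 139 x [-115.8  -88.6  -53.3] y [ 80.5  99.  119.7] z 114.1 all x [-119.5  -44.9]
  bore 1 146 x [-110.8  -85.7  -50.9] y [14.2 33.6 53.6] z 114.0 all x [-117.7  -42. ]
top 0 [(-115.5, -3.3), (-103.0, 4.8), (-57.5, -4.0)]
top 1 [(-114.5, -3.7), (-101.5, 4.1), (-99.5, 4.2), (-56.0, -4.0)]
side 0 [(-113.0, 3.5), (-103.5, 6.7), (-83.0, -3.8), (-74.0, 2.0), (-71.0, 2.3), (-58.5, -11.7)]
side 1 [(-110.0, 3.9), (-101.0, 6.8), (-81.0, -2.6), (-55.5, -11.7)]
ring prof bore 0 [(-42, 98), (-40, 103), (-38, 103), (-36, 103), (-34, 103), (-32, 102), (-30, 102), (-28, 102), (-26, 103), (-24, 103), (-22, 102), (-20, 103), (-18, 102), (-16, 103), (-14, 104), (-12, 104), (-10, 103), (-8, 94), (-6, 79), (-4, 59), (-2, 38), (0, 23), (2, 29), (4, 34)]
ring prof bore 1 [(-42, 95), (-40, 98), (-38, 102), (-36, 103), (-34, 103), (-32, 103), (-30, 103), (-28, 104), (-26, 103), (-24, 103), (-22, 103), (-20, 103), (-18, 103), (-16, 103), (-14, 103), (-12, 104), (-10, 105), (-8, 105), (-6, 101), (-4, 86), (-2, 70), (0, 40), (2, 12), (4, 22)]
top [464.2 378.7] 101 48.1
top [467.  315.3] 45 48.0
side [467.  316.3] 151 49.6
side [466.7 379.8] 168 49.4
```

View pics/q2.png

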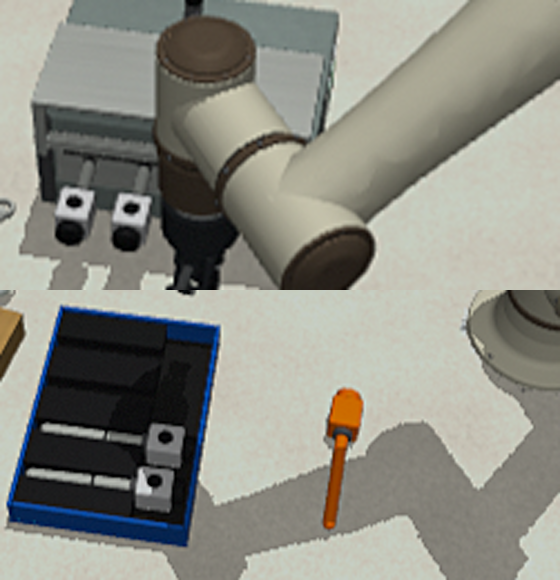

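Both probes are in. Bore 1 is within about 1 mm and bore 0 is about 1.5 mm short, to be trimmed later. Tray probe 4 (y≈379) seems shifted about 4 mm along its sheath. Next is the third one.

Call:
{"fn": "servo_tool", "kwargs": {
  "rotation": [
    [0, 0, 0.0303],
    [0, 0, 0.0303],
    [0, 0, 0.0303],
    [0, 0, 0.0303],
    [0, 0, 0.0303],
    [0, 0, 0.0303]
  ],
  "slide": [
    [0.0105, 0.25, 0],
    [0.0105, 0.5, 0],
    [0.0105, 0.757, -0.1],
    [0.0105, 0.757, -0.3],
    [0.0105, 0.757, -0.3],
    [0.0105, 0.757, -0.3]
  ],
  "grip": [0.3, 0.3, 0.3, 0.3, 0.3, 0.3]
}}

```text
clock: 34.1
position: [466.0, 313.8, 131.3]
ee_rot: [0.999, 0.033, 0.001, -0.0]
contact_force: [-0.2, -1.2, 0.5]
gripper_width: 55.6
grasp_force: 0.0
```

Call:
{"fn": "servo_tool", "kwargs": {
  "rotation": [
    [0, 0, 0],
    [0, 0, 0],
    [0, 0, 0],
    [0, 0, 0],
    [0, 0, 0],
    [0, 0, 0],
    [0, 0, 0],
    [0, 0, 0]
  ],
  "slide": [
    [0, 0, -0.2],
    [0, 0, -0.4],
    [0, 0, -0.5],
    [0, 0, -0.569],
    [0, 0, -0.569],
    [0, 0, -0.569],
    [0, 0, -0.569],
    [0, 0, -0.569]
  ],
  "grip": [0.3, 0.3, 0.3, 0.3, 0.3, -1, -1, -1]
}}

```text
clock: 35.1
position: [466.1, 314.6, 17.9]
ee_rot: [0.999, 0.034, 0.001, -0.001]
contact_force: [-0.4, 0.6, 5.9]
gripper_width: 39.0
grasp_force: 62.0
```

Call:
{"fn": "servo_tool", "kwargs": {
  "rotation": [
    [0, 0, 0],
    [0, 0, 0],
    [0, 0, 0],
    [0, 0, 0],
    [0, 0, 0],
    [0, 0, 0],
    [0, 0, 0]
  ],
  "slide": [
    [0, 0, 0],
    [0, 0, 0.1],
    [0, 0, 0.25],
    [0, 0, 0.45],
    [0, 0, 0.65],
    [0, 0, 0.65],
    [0, 0, 0.65]
  ],
  "grip": [-1, -1, -1, -1, -1, -1, -1]
}}

```text
clock: 35.98
position: [464.1, 313.0, 145.2]
ee_rot: [0.999, 0.033, -0.001, 0.001]
contact_force: [-0.6, -0.7, -3.0]
gripper_width: 39.2
grasp_force: 61.2
```

Call:
{"fn": "servo_tool", "kwargs": {
  "rotation": [
    [0, 0, -0.029],
    [0, 0, -0.058],
    [0, 0, -0.087],
    [0, 0, -0.116],
    [0, 0, -0.145],
    [0, 0, -0.174],
    [0, 0, -0.2],
    [0, 0, -0.225]
  ],
  "slide": [
    [0.05, -0.1, 0],
    [0.1, -0.3, 0],
    [0.15, -0.5, 0],
    [0.2, -0.7, 0],
    [0.2345, -0.85, 0],
    [0.2345, -1, 0],
    [0.2345, -1, 0],
    [0.2345, -1, 0]
  ],
  "grip": [-1, -1, -1, -1, -1, -1, -1, -1]
}}

```text
clock: 36.98
position: [510.8, 112.6, 144.1]
ee_rot: [0.78, -0.626, -0.001, 0.002]
contact_force: [-0.4, 0.2, -2.5]
gripper_width: 39.2
grasp_force: 61.1
```

Call:
{"fn": "servo_tool", "kwargs": {
  "rotation": [
    [0, 0, -0.0292],
    [0, 0, -0.0292],
    [0, 0, -0.0292],
    [0, 0, -0.0292],
    [0, 0, -0.0292],
    [0, 0, -0.0292],
    [0, 0, -0.0292],
    [0, 0, -0.0292]
  ],
  "slide": [
    [0, -0.1, 0],
    [0, -0.1425, 0],
    [0, -0.1425, -0.1],
    [0, -0.1425, -0.2],
    [0, -0.1425, -0.281],
    [0, -0.1425, -0.281],
    [0, -0.1425, -0.281],
    [0, -0.1425, -0.281]
  ],
  "grip": [-1, -1, -1, -1, -1, -1, -1, -1]
}}

```text
clock: 37.98
position: [512.6, 85.5, 90.8]
ee_rot: [0.722, -0.692, 0.0, -0.001]
contact_force: [-1.0, -0.7, -2.4]
gripper_width: 39.2
grasp_force: 61.1
```

Call:
{"fn": "servo_tool", "kwargs": {
  "rotation": [
    [0, 0, 0],
    [0, 0, 0],
    [0, 0, 0],
    [0, 0, 0],
    [0, 0, 0],
    [0, 0, 0],
    [0, 0, 0],
    [0, 0, 0]
  ],
  "slide": [
    [0, 0, 0],
    [0.003, -0.07, 0],
    [0.006, -0.14, 0],
    [0.008, -0.18, 0],
    [0.009, -0.22, 0],
    [0.01, -0.25, 0],
    [0.011, -0.275, 0],
    [0.012, -0.3, 0]
  ],
  "grip": [-1, -1, -1, -1, -1, -1, -1, -1]
}}

```text
clock: 38.98
position: [514.5, 25.1, 90.1]
ee_rot: [0.722, -0.692, 0.0, -0.0]
contact_force: [0.3, 0.1, -2.8]
gripper_width: 39.0
grasp_force: 61.1
```

Call:
{"fn": "servo_tool", "kwargs": {
  "rotation": [
    [0, 0, 0],
    [0, 0, 0],
    [0, 0, 0],
    [0, 0, 0],
    [0, 0, 0],
    [0, 0, 0],
    [0, 0, 0],
    [0, 0, 0]
  ],
  "slide": [
    [0.003, -0.06, 0],
    [0.005, -0.12, 0],
    [0.007, -0.18, 0],
    [0.01, -0.24, 0],
    [0.012, -0.3, 0],
    [0.013, -0.325, 0],
    [0.013, -0.325, 0],
    [0.013, -0.325, 0]
  ],
  "grip": [-1, -1, -1, -1, -1, -1, -1, -1]
}}

```text
clock: 39.98
position: [517.1, -39.5, 90.1]
ee_rot: [0.722, -0.692, -0.0, -0.0]
contact_force: [-0.3, 0.7, -2.0]
gripper_width: 39.2
grasp_force: 61.1
```

Call:
{"fn": "servo_tool", "kwargs": {
  "rotation": [
    [0, 0, 0],
    [0, 0, 0],
    [0, 0, 0],
    [0, 0, 0],
    [0, 0, 0],
    [0, 0, 0],
    [0, 0, 0],
    [0, 0, 0]
  ],
  "slide": [
    [0, 0, -0.015],
    [0, 0, -0.02],
    [0, 0, -0.02],
    [0, 0, -0.02],
    [0, 0, -0.02],
    [0, 0, 0.1],
    [0, 0, 0.3],
    [0, 0, 0.5]
  ],
  "grip": [-1, -1, 0.3, 0.3, 0.3, 0.3, 0.3, 0.3]
}}

```text
clock: 40.98
position: [516.9, -39.9, 191.0]
ee_rot: [0.721, -0.692, -0.0, 0.0]
contact_force: [0.7, 0.0, 0.2]
gripper_width: 55.5
grasp_force: 0.0
```

Call:
{"fn": "servo_tool", "kwargs": {
  "rotation": [
    [0, 0, 0.028],
    [0, 0, 0.056],
    [0, 0, 0.084],
    [0, 0, 0.112],
    [0, 0, 0.14],
    [0, 0, 0.168],
    [0, 0, 0.196],
    [0, 0, 0.224]
  ],
  "slide": [
    [-0.1, 0.2, 0],
    [-0.2, 0.5, 0],
    [-0.3, 0.8, 0],
    [-0.4, 1, 0],
    [-0.5, 1, 0],
    [-0.5, 1, 0],
    [-0.5, 1, 0],
    [-0.5, 1, 0]
  ],
  "grip": [0.3, 0.3, 0.3, 0.3, 0.3, 0.3, 0.3, 0.3]
}}

```text
clock: 41.98
position: [417.0, 160.3, 190.1]
ee_rot: [0.998, -0.058, 0.0, -0.0]
contact_force: [-0.5, -0.1, 0.5]
gripper_width: 55.8
grasp_force: 0.0
```

```bash
python3 -c "
from edge import *
from tray import tray
s=read_state();print(s['position'],s['ee_rot'])
heads('q3');edges('q3',[0,1,2]);ring('q3',[0,1,2]);tray('q3')
"
```

```text
[416.97721759 160.29199778 190.13015078] [ 9.98310843e-01 -5.80986883e-02  4.55752916e-05 -4.36474931e-05]
top plate front -21.215146496288227
  bore 0 214 x [-118.6  -78.2  -45.4] y [ 78.4  97.3 117.3] z 111.8 all x [-118.2  -40.6]
  bore 1 207 x [-101.1  -77.8  -42.4] y [11.  31.1 49.8] z 111.7 all x [-115.4  -40.9]
  bore 2 214 x [-100.8  -77.   -42.1] y [-53.8 -35.5 -15.2] z 112.5 all x [-115.   -40.6]
side plate front -23.13285858718822
  face x 1.4289213126615754 266
  bore 0 142 x [-113.4  -86.3  -52.1] y [ 80.2  99.1 119.6] z 114.4 all x [-119.5  -41.7]
  bore 1 145 x [-111.1  -85.9  -52.9] y [14.2 33.4 53.6] z 113.2 all x [-118.5  -43. ]
  bore 2 146 x [-109.2  -85.   -53. ] y [-51.  -31.9 -12.2] z 112.9 all x [-117.9  -42.2]
top 0 [(-117.5, -3.2), (-102.5, 4.8), (-57.5, -3.9)]
top 1 [(-114.5, -3.4), (-100.0, 4.1), (-56.5, -3.7)]
top 2 [(-115.0, -3.4), (-101.0, 5.4), (-56.0, -4.2)]
side 0 [(-113.0, 3.4), (-104.0, 6.7), (-83.0, -3.9), (-74.5, 2.1), (-71.0, 2.3), (-58.5, -11.9)]
side 1 [(-110.0, 3.8), (-101.0, 6.8), (-81.0, -2.7), (-55.5, -11.8)]
side 2 [(-111.0, 3.4), (-101.5
[... 272 characters left out ...]
, (-8, 96), (-6, 80), (-4, 60), (-2, 39), (0, 24), (2, 29), (4, 34)]
ring prof bore 1 [(-42, 96), (-40, 98), (-38, 103), (-36, 104), (-34, 104), (-32, 104), (-30, 104), (-28, 104), (-26, 105), (-24, 105), (-22, 105), (-20, 104), (-18, 104), (-16, 104), (-14, 104), (-12, 106), (-10, 107), (-8, 106), (-6, 103), (-4, 87), (-2, 71), (0, 41), (2, 12), (4, 22)]
ring prof bore 2 [(-42, 86), (-40, 96), (-38, 103), (-36, 104), (-34, 105), (-32, 104), (-30, 104), (-28, 104), (-26, 104), (-24, 104), (-22, 105), (-20, 105), (-18, 105), (-16, 104), (-14, 105), (-12, 106), (-10, 107), (-8, 109), (-6, 99), (-4, 88), (-2, 58), (0, 23), (2, 17), (4, 33)]
top [463.1 377.2] 158 48.6
side [466.4 378.9] 183 49.2
```

Call:
{"fn": "servo_tool", "kwargs": {
  "rotation": [
    [0, 0, 0.0303],
    [0, 0, 0.0303],
    [0, 0, 0.0303],
    [0, 0, 0.0303],
    [0, 0, 0.0303]
  ],
  "slide": [
    [0.1, 0.3, 0],
    [0.2, 0.6, 0],
    [0.2315, 0.9, 0],
    [0.2315, 1, 0],
    [0.2315, 1, 0]
  ],
  "grip": [0.3, 0.3, 0.3, 0.3, 0.3]
}}

```text
clock: 42.7
position: [463.0, 360.9, 189.3]
ee_rot: [0.999, 0.034, -0.001, 0.001]
contact_force: [1.0, -0.1, -0.5]
gripper_width: 55.5
grasp_force: 0.0
```

Call:
{"fn": "servo_tool", "kwargs": {
  "rotation": [
    [0, 0, 0],
    [0, 0, 0],
    [0, 0, 0],
    [0, 0, 0],
    [0, 0, 0]
  ],
  "slide": [
    [0, 0.092, 0],
    [0, 0.092, -0.15],
    [0, 0.092, -0.3],
    [0, 0.092, -0.3],
    [0, 0.092, -0.3]
  ],
  "grip": [0.3, 0.3, 0.3, 0.3, 0.3]
}}

```text
clock: 43.32
position: [464.2, 379.0, 131.6]
ee_rot: [0.999, 0.034, 0.001, -0.001]
contact_force: [0.2, -0.2, -0.5]
gripper_width: 55.6
grasp_force: 0.0
```

Call:
{"fn": "servo_tool", "kwargs": {
  "rotation": [
    [0, 0, 0],
    [0, 0, 0],
    [0, 0, 0],
    [0, 0, 0],
    [0, 0, 0],
    [0, 0, 0],
    [0, 0, 0],
    [0, 0, 0]
  ],
  "slide": [
    [0, 0, -0.2],
    [0, 0, -0.4],
    [0, 0, -0.5],
    [0, 0, -0.569],
    [0, 0, -0.569],
    [0, 0, -0.569],
    [0, 0, -0.569],
    [0, 0, -0.569]
  ],
  "grip": [0.3, 0.3, 0.3, 0.3, 0.3, -1, -1, -1]
}}

```text
clock: 44.32
position: [464.1, 379.5, 17.9]
ee_rot: [0.999, 0.034, 0.001, -0.001]
contact_force: [-0.8, 0.2, 5.7]
gripper_width: 39.2
grasp_force: 62.3
```

Call:
{"fn": "servo_tool", "kwargs": {
  "rotation": [
    [0, 0, 0],
    [0, 0, 0],
    [0, 0, 0],
    [0, 0, 0],
    [0, 0, 0],
    [0, 0, 0],
    [0, 0, 0]
  ],
  "slide": [
    [0, 0, 0],
    [0, 0, 0.1],
    [0, 0, 0.25],
    [0, 0, 0.45],
    [0, 0, 0.65],
    [0, 0, 0.65],
    [0, 0, 0.65]
  ],
  "grip": [-1, -1, -1, -1, -1, -1, -1]
}}

```text
clock: 45.2
position: [462.3, 377.8, 144.8]
ee_rot: [0.999, 0.034, -0.001, 0.001]
contact_force: [0.2, -0.3, -2.5]
gripper_width: 39.2
grasp_force: 61.5
```

Call:
{"fn": "servo_tool", "kwargs": {
  "rotation": [
    [0, 0, -0.029],
    [0, 0, -0.058],
    [0, 0, -0.087],
    [0, 0, -0.116],
    [0, 0, -0.145],
    [0, 0, -0.174],
    [0, 0, -0.2],
    [0, 0, -0.225]
  ],
  "slide": [
    [0, -0.1, 0],
    [0, -0.3, 0],
    [0, -0.5, 0],
    [0, -0.7, 0],
    [-0.03, -0.85, 0],
    [-0.06, -1, 0],
    [-0.086, -1, 0],
    [-0.086, -1, 0]
  ],
  "grip": [-1, -1, -1, -1, -1, -1, -1, -1]
}}

```text
clock: 46.2
position: [444.7, 177.3, 144.4]
ee_rot: [0.78, -0.626, -0.001, 0.002]
contact_force: [0.0, 0.7, -3.6]
gripper_width: 39.1
grasp_force: 61.4
```

Call:
{"fn": "servo_tool", "kwargs": {
  "rotation": [
    [0, 0, -0.0294],
    [0, 0, -0.0294],
    [0, 0, -0.0294],
    [0, 0, -0.0294],
    [0, 0, -0.0294],
    [0, 0, -0.0294],
    [0, 0, -0.0294],
    [0, 0, -0.0294]
  ],
  "slide": [
    [0, -0.2, 0],
    [0, -0.4, 0],
    [0, -0.48, -0.1],
    [0, -0.4805, -0.2],
    [0, -0.4805, -0.281],
    [0, -0.4805, -0.281],
    [0, -0.4805, -0.281],
    [0, -0.4805, -0.281]
  ],
  "grip": [-1, -1, -1, -1, -1, -1, -1, -1]
}}

```text
clock: 47.2
position: [446.5, 82.8, 90.5]
ee_rot: [0.721, -0.693, 0.0, -0.0]
contact_force: [-0.3, -0.1, -2.9]
gripper_width: 39.3
grasp_force: 61.3
```

Call:
{"fn": "servo_tool", "kwargs": {
  "rotation": [
    [0, 0, 0],
    [0, 0, 0],
    [0, 0, 0],
    [0, 0, 0],
    [0, 0, 0],
    [0, 0, 0],
    [0, 0, 0],
    [0, 0, 0]
  ],
  "slide": [
    [0, 0, 0],
    [0.003, -0.07, 0],
    [0.006, -0.14, 0],
    [0.008, -0.18, 0],
    [0.009, -0.22, 0],
    [0.01, -0.25, 0],
    [0.011, -0.275, 0],
    [0.012, -0.3, 0]
  ],
  "grip": [-1, -1, -1, -1, -1, -1, -1, -1]
}}

```text
clock: 48.2
position: [448.7, 22.4, 90.1]
ee_rot: [0.721, -0.693, 0.0, -0.0]
contact_force: [0.2, 1.0, -2.2]
gripper_width: 39.2
grasp_force: 61.3
```

Call:
{"fn": "servo_tool", "kwargs": {
  "rotation": [
    [0, 0, 0],
    [0, 0, 0],
    [0, 0, 0],
    [0, 0, 0],
    [0, 0, 0],
    [0, 0, 0],
    [0, 0, 0],
    [0, 0, 0]
  ],
  "slide": [
    [0.003, -0.06, 0],
    [0.005, -0.12, 0],
    [0.007, -0.18, 0],
    [0.01, -0.24, 0],
    [0.012, -0.3, 0],
    [0.013, -0.322, 0],
    [0.013, -0.322, 0],
    [0.013, -0.322, 0]
  ],
  "grip": [-1, -1, -1, -1, -1, -1, -1, -1]
}}

```text
clock: 49.2
position: [451.3, -41.7, 90.1]
ee_rot: [0.721, -0.693, 0.0, -0.0]
contact_force: [-1.6, 0.3, -3.1]
gripper_width: 39.2
grasp_force: 61.3
```

Call:
{"fn": "servo_tool", "kwargs": {
  "rotation": [
    [0, 0, 0],
    [0, 0, 0],
    [0, 0, 0],
    [0, 0, 0],
    [0, 0, 0],
    [0, 0, 0],
    [0, 0, 0],
    [0, 0, 0]
  ],
  "slide": [
    [0, 0, -0.015],
    [0, 0, -0.02],
    [0, 0, -0.02],
    [0, 0, -0.02],
    [0, 0, -0.02],
    [0, 0, 0.1],
    [0, 0, 0.3],
    [0, 0, 0.5]
  ],
  "grip": [-1, -1, 0.3, 0.3, 0.3, 0.3, 0.3, 0.3]
}}

```text
clock: 50.2
position: [451.0, -42.0, 191.1]
ee_rot: [0.721, -0.693, -0.0, 0.0]
contact_force: [1.3, 0.3, 0.6]
gripper_width: 55.2
grasp_force: 0.0
```

Call:
{"fn": "servo_tool", "kwargs": {
  "rotation": [
    [0, 0, 0],
    [0, 0, 0],
    [0, 0, 0],
    [0, 0, 0],
    [0, 0, 0],
    [0, 0, 0]
  ],
  "slide": [
    [-0.1, 0.3, 0],
    [-0.2, 0.6, 0],
    [-0.3, 0.9, 0],
    [-0.3, 1, 0],
    [-0.3, 1, 0],
    [-0.3, 1, 0]
  ],
  "grip": [0.3, 0.3, 0.3, 0.3, 0.3, 0.3]
}}

```text
clock: 50.95
position: [391.0, 157.5, 189.9]
ee_rot: [0.721, -0.693, -0.0, 0.0]
contact_force: [-0.4, 0.1, 0.2]
gripper_width: 55.5
grasp_force: 0.0
```

```bash
python3 -c "
from edge import *
s=read_state();print(s['position'],s['ee_rot'])
heads('q4');edges('q4',[0,1,2,3]);ring('q4',[0,1,2,3])
cv2.imwrite('pics/q4.png',cv2.resize(dict(np.load('sideq4.npz'))['image'][110:215,215:345,::-1],(743,600),interpolation=2))"
```

```text
[391.00672216 157.54647108 189.88244822] [ 7.21099534e-01 -6.92831358e-01 -7.37174284e-05  4.07896245e-04]
top plate front -21.26116517335111
  bore 0 221 x [-117.4  -77.5  -42.6] y [ 76.2  97.  117.4] z 111.6 all x [-118.   -41.2]
  bore 1 213 x [-111.8  -78.   -42.5] y [10.9 31.  49.7] z 112.5 all x [-115.2  -41.1]
  bore 2 209 x [-100.8  -77.5  -42. ] y [-53.8 -35.5 -15.1] z 111.9 all x [-114.7  -40.6]
  bore 3 207 x [-100.4  -77.1  -41.9] y [-119.9 -100.4  -80.3] z 112.5 all x [-114.2  -40.4]
side plate front -23.422791107305258
  face x 1.4740141228504005 346
  bore 0 140 x [-113.4  -86.3  -53.1] y [ 80.5  98.8 119.6] z 114.1 all x [-119.1  -43.2]
  bore 1 147 x [-110.8  -85.9  -52.3] y [14.3 32.9 53.6] z 113.6 all x [-117.2  -41.3]
  bore 2 146 x [-110.6  -86.3  -53.6] y [-51.  -32.3 -12.2] z 114.0 all x [-117.   -42.5]
  bore 3 38 x [-105.6  -84.3  -57.7] y [-88.  -82.4 -77.6] z 115.5 all x [-118.3  -58.4]
top 0 [(-117.0, -3.3), (-102.5, 4.9), (-57.5, -3.8)]
top 1 [(-114.5, -3.3), (-99.5, 4.6), (-56.0, -3.9)]
top 2 [(-115.0, -3.5), (-100.5, 5.3), (-56.0, -4.4)]
top 3 [(-115.0,
[... 763 characters left out ...]
-20, 106), (-18, 106), (-16, 106), (-14, 106), (-12, 107), (-10, 108), (-8, 108), (-6, 104), (-4, 89), (-2, 72), (0, 41), (2, 12), (4, 22)]
ring prof bore 2 [(-42, 88), (-40, 98), (-38, 106), (-36, 106), (-34, 106), (-32, 106), (-30, 105), (-28, 106), (-26, 106), (-24, 106), (-22, 105), (-20, 105), (-18, 105), (-16, 106), (-14, 106), (-12, 107), (-10, 109), (-8, 110), (-6, 101), (-4, 89), (-2, 59), (0, 23), (2, 16), (4, 32)]
ring prof bore 3 [(-42, 30), (-40, 30), (-38, 30), (-36, 30), (-34, 30), (-32, 31), (-30, 31), (-28, 31), (-26, 31), (-24, 31), (-22, 31), (-20, 31), (-18, 31), (-16, 31), (-14, 32), (-12, 32), (-10, 32), (-8, 32), (-6, 31), (-4, 31), (-2, 33), (0, 35), (2, 37), (4, 39)]
```

View pics/q4.png

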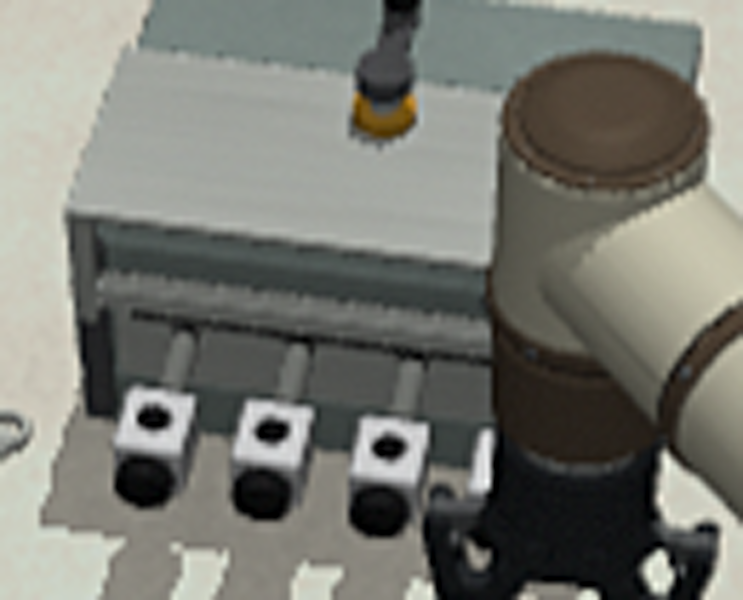

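All four are in. Bores 1 to 3 are within about 1 mm of level and bore 0 is about 1.5 mm short. I go back to bore 0, level the head and push 1.5 mm.

Call:
{"fn": "servo_tool", "kwargs": {
  "rotation": [
    [0, 0, 0],
    [0, 0, 0],
    [0, 0, 0],
    [0, 0, 0],
    [0, 0, 0]
  ],
  "slide": [
    [0.3, -0.2, 0],
    [0.6, -0.4, 0],
    [0.9, -0.7, 0],
    [1, -0.957, 0],
    [1, -0.957, 0]
  ],
  "grip": [0.3, 0.3, 0.3, 0.3, 0.3]
}}

```text
clock: 51.68
position: [592.2, -37.3, 189.3]
ee_rot: [0.72, -0.694, -0.0, 0.001]
contact_force: [-0.7, 0.2, -0.3]
gripper_width: 55.2
grasp_force: 0.0
```

Call:
{"fn": "servo_tool", "kwargs": {
  "rotation": [
    [0, 0, 0],
    [0, 0, 0],
    [0, 0, 0],
    [0, 0, 0],
    [0, 0, 0],
    [0, 0, 0],
    [0, 0, 0],
    [0, 0, 0]
  ],
  "slide": [
    [0.2, 0, 0],
    [0.2885, 0, 0],
    [0.2885, 0, 0],
    [0.2885, 0, -0.25],
    [0.2885, 0, -0.45],
    [0.2885, 0, -0.53],
    [0.2885, 0, -0.53],
    [0.2885, 0, -0.53]
  ],
  "grip": [0.3, 0.3, 0.3, 0.3, 0.3, 0.3, 0.3, 0.3]
}}

```text
clock: 52.68
position: [650.2, -33.2, 86.2]
ee_rot: [0.721, -0.693, 0.001, -0.001]
contact_force: [-1.0, -0.3, 0.3]
gripper_width: 55.4
grasp_force: 0.0
```

Call:
{"fn": "servo_tool", "kwargs": {
  "rotation": [
    [0, 0, 0],
    [0, 0, 0],
    [0, 0, 0],
    [0, 0, 0],
    [0, 0, 0],
    [0, 0, 0],
    [0, 0, 0]
  ],
  "slide": [
    [0, 0, 0],
    [0, 0, 0],
    [0, 0, 0],
    [0, 0, 0.01],
    [0, 0, 0.02],
    [0, 0, 0.02],
    [0, 0, 0.02]
  ],
  "grip": [-1, -1, -1, -1, -1, -1, -1]
}}

```text
clock: 53.55
position: [648.6, -33.0, 87.1]
ee_rot: [0.721, -0.693, -0.001, 0.0]
contact_force: [1.9, 0.3, -4.7]
gripper_width: 39.2
grasp_force: 60.8
```

Call:
{"fn": "servo_tool", "kwargs": {
  "rotation": [
    [0, 0, 0],
    [0, 0, 0],
    [0, 0, 0],
    [0, 0, 0]
  ],
  "slide": [
    [0, -0.004, 0],
    [0, -0.008, 0],
    [0, -0.008, 0],
    [0, -0.008, 0]
  ],
  "grip": [-1, -1, -1, -1]
}}

```text
clock: 54.05
position: [648.6, -34.5, 87.7]
ee_rot: [0.721, -0.693, -0.0, 0.0]
contact_force: [1.2, 2.7, -7.2]
gripper_width: 38.8
grasp_force: 60.9
```

Call:
{"fn": "servo_tool", "kwargs": {
  "rotation": [
    [0, 0, 0],
    [0, 0, 0],
    [0, 0, 0],
    [0, 0, 0],
    [0, 0, 0],
    [0, 0, 0],
    [0, 0, 0],
    [0, 0, 0]
  ],
  "slide": [
    [0, 0, -0.01],
    [0, 0, -0.018],
    [0, 0, -0.018],
    [0, 0, -0.018],
    [0, 0, -0.018],
    [0, 0, 0.1],
    [0, 0, 0.3],
    [0, 0, 0.5]
  ],
  "grip": [-1, -1, 0.3, 0.3, 0.3, 0.3, 0.3, 0.3]
}}

```text
clock: 55.05
position: [648.7, -35.2, 189.1]
ee_rot: [0.721, -0.693, -0.0, 0.001]
contact_force: [0.5, -0.8, -0.3]
gripper_width: 55.4
grasp_force: 0.0
```

Call:
{"fn": "servo_tool", "kwargs": {
  "rotation": [
    [0, 0, 0],
    [0, 0, 0],
    [0, 0, 0],
    [0, 0, 0],
    [0, 0, 0],
    [0, 0, 0]
  ],
  "slide": [
    [-0.2, 0.3, 0.2],
    [-0.4, 0.6, 0.4],
    [-0.6, 0.9, 0.6],
    [-0.8, 1, 0.74],
    [-0.9, 1, 0.74],
    [-0.9, 1, 0.74]
  ],
  "grip": [1, 1, 1, 1, 1, 1]
}}

```text
clock: 55.8
position: [467.5, 166.7, 339.6]
ee_rot: [0.723, -0.691, 0.001, -0.003]
contact_force: [0.6, 0.0, -0.5]
gripper_width: 85.5
grasp_force: 0.0
```

```bash
python3 -c "
from edge import *
s=read_state();print(s['position'],s['ee_rot'])
heads('q5');edges('q5',[0,1,2,3])"|grep -v bore
```

```text
[467.48093623 166.66947966 339.63089423] [ 0.72283988 -0.6910071   0.00081828 -0.00331989]
top plate front -21.26116517335111
side plate front -22.135124390507055
  face x 1.2853900082936915 454
top 0 [(-114.5, -3.7), (-100.5, 4.6), (-57.0, -4.0)]
top 1 [(-114.5, -3.1), (-99.5, 4.2), (-56.0, -3.8)]
top 2 [(-114.0, -3.7), (-101.5, 5.4), (-56.0, -4.0)]
top 3 [(-114.0, -3.5), (-101.0, 5.6), (-55.0, -3.6)]
side 0 [(-101.0, 7.1), (-82.5, -3.4), (-80.0, -3.1), (-74.5, 2.8), (-71.0, 3.1), (-57.0, -8.0), (-50.0, 2.4)]
side 1 [(-110.0, 4.1), (-101.0, 6.9), (-82.5, -2.5), (-81.0, -2.5), (-73.0, -2.1), (-69.0, -3.4), (-55.5, -7.4)]
side 2 [(-111.0, 3.3), (-101.5, 7.3), (-81.0, -3.0), (-72.5, 2.6), (-57.0, -11.9)]
side 3 [(-111.5, 3.1), (-107.5, 3.1), (-100.5, 7.3), (-73.0, 2.5), (-57.0, -8.7)]
```

All four rings are at the face to within about 1 mm. Now back to the crank.

Call:
{"fn": "servo_tool", "kwargs": {
  "rotation": [
    [0, 0, 0],
    [0, 0, 0],
    [0, 0, 0],
    [0, 0, 0]
  ],
  "slide": [
    [0.227, -0.3, 0],
    [0.227, -0.6, 0],
    [0.227, -0.9, 0],
    [0.227, -1, 0]
  ],
  "grip": [1, 1, 1, 1]
}}

```text
clock: 56.4
position: [514.3, -38.9, 334.4]
ee_rot: [0.719, -0.695, -0.001, 0.002]
contact_force: [-0.3, -0.1, 0.4]
gripper_width: 85.7
grasp_force: 0.0
```

Call:
{"fn": "servo_tool", "kwargs": {
  "rotation": [
    [0, 0, 0],
    [0, 0, 0],
    [0, 0, 0],
    [0, 0, 0],
    [0, 0, 0],
    [0, 0, 0]
  ],
  "slide": [
    [0.228, -0.3, 0],
    [0.228, -0.6, 0],
    [0.228, -0.9, 0],
    [0.228, -1, 0],
    [0.228, -1, 0],
    [0.228, -1, 0]
  ],
  "grip": [1, 1, 1, 1, 1, 1]
}}

```text
clock: 57.15
position: [559.7, -235.4, 334.8]
ee_rot: [0.721, -0.693, -0.001, 0.001]
contact_force: [-0.4, 0.9, 0.5]
gripper_width: 85.6
grasp_force: 0.0
```

Call:
{"fn": "servo_tool", "kwargs": {
  "rotation": [
    [0, 0, 0],
    [0, 0, 0],
    [0, 0, 0],
    [0, 0, 0],
    [0, 0, 0],
    [0, 0, 0],
    [0, 0, 0],
    [0, 0, 0]
  ],
  "slide": [
    [0, -0.0895, 0],
    [0, -0.0895, -0.2],
    [0, -0.0895, -0.389],
    [0, -0.0895, -0.389],
    [0, -0.0895, -0.389],
    [0, -0.0895, -0.389],
    [0, -0.0895, -0.389],
    [0, -0.0895, -0.389]
  ],
  "grip": [1, 1, 1, 1, -1, -1, -1, -1]
}}

```text
clock: 58.15
position: [559.0, -252.9, 259.7]
ee_rot: [0.721, -0.693, -0.0, 0.001]
contact_force: [-3.8, 0.0, 4.2]
gripper_width: 20.3
grasp_force: 58.5
```

Call:
{"fn": "servo_tool", "kwargs": {
  "rotation": [
    [0, 0, 0],
    [0, 0, 0],
    [0, 0, 0],
    [0, 0, 0],
    [0, 0, 0],
    [0, 0, 0],
    [0, 0, 0],
    [0, 0, 0]
  ],
  "slide": [
    [-0.106, 0.014, 0],
    [-0.199, 0.068, 0],
    [-0.264, 0.153, 0],
    [-0.292, 0.257, 0],
    [-0.277, 0.364, 0],
    [-0.224, 0.456, 0],
    [-0.138, 0.521, 0],
    [-0.035, 0.549, 0]
  ],
  "grip": [-1, -1, -1, -1, -1, -1, -1, -1]
}}

```text
clock: 59.15
position: [554.0, -142.6, 259.7]
ee_rot: [0.722, -0.692, 0.001, 0.0]
contact_force: [-3.4, -9.7, 4.0]
gripper_width: 20.6
grasp_force: 59.9
```

Call:
{"fn": "servo_tool", "kwargs": {
  "rotation": [
    [0, 0, 0],
    [0, 0, 0],
    [0, 0, 0],
    [0, 0, 0],
    [0, 0, 0],
    [0, 0, 0],
    [0, 0, 0],
    [0, 0, 0]
  ],
  "slide": [
    [0.106, -0.014, 0],
    [0.199, -0.068, 0],
    [0.264, -0.153, 0],
    [0.292, -0.257, 0],
    [0.277, -0.364, 0],
    [0.224, -0.456, 0],
    [0.138, -0.521, 0],
    [0.035, -0.549, 0]
  ],
  "grip": [-1, -1, -1, -1, -1, -1, -1, -1]
}}

```text
clock: 60.15
position: [562.9, -252.8, 259.7]
ee_rot: [0.721, -0.692, 0.003, -0.002]
contact_force: [2.5, 5.8, 7.5]
gripper_width: 20.5
grasp_force: 60.2
```

Call:
{"fn": "servo_tool", "kwargs": {
  "rotation": [
    [0, 0, 0],
    [0, 0, 0],
    [0, 0, 0],
    [0, 0, 0],
    [0, 0, 0],
    [0, 0, 0],
    [0, 0, 0],
    [0, 0, 0]
  ],
  "slide": [
    [-0.106, 0.014, 0],
    [-0.199, 0.068, 0],
    [-0.264, 0.153, 0],
    [-0.292, 0.257, 0],
    [-0.277, 0.364, 0],
    [-0.224, 0.456, 0],
    [-0.138, 0.521, 0],
    [-0.035, 0.549, 0]
  ],
  "grip": [-1, -1, -1, -1, -1, -1, -1, -1]
}}

```text
clock: 61.15
position: [554.5, -142.5, 259.7]
ee_rot: [0.722, -0.692, 0.001, 0.0]
contact_force: [-1.8, -10.2, 4.6]
gripper_width: 20.4
grasp_force: 60.1
```

Call:
{"fn": "servo_tool", "kwargs": {
  "rotation": [
    [0, 0, 0],
    [0, 0, 0],
    [0, 0, 0],
    [0, 0, 0],
    [0, 0, 0],
    [0, 0, 0],
    [0, 0, 0],
    [0, 0, 0]
  ],
  "slide": [
    [0.106, -0.014, 0],
    [0.199, -0.068, 0],
    [0.264, -0.153, 0],
    [0.292, -0.257, 0],
    [0.277, -0.364, 0],
    [0.224, -0.456, 0],
    [0.138, -0.521, 0],
    [0.035, -0.549, 0]
  ],
  "grip": [-1, -1, -1, -1, -1, -1, -1, -1]
}}

```text
clock: 62.15
position: [563.3, -252.7, 259.7]
ee_rot: [0.722, -0.692, 0.003, -0.002]
contact_force: [2.6, 5.5, 7.3]
gripper_width: 20.2
grasp_force: 60.3
```

Call:
{"fn": "servo_tool", "kwargs": {
  "rotation": [
    [0, 0, 0],
    [0, 0, 0],
    [0, 0, 0],
    [0, 0, 0],
    [0, 0, 0],
    [0, 0, 0],
    [0, 0, 0],
    [0, 0, 0]
  ],
  "slide": [
    [-0.106, 0.014, 0],
    [-0.199, 0.068, 0],
    [-0.264, 0.153, 0],
    [-0.292, 0.257, 0],
    [-0.277, 0.364, 0],
    [-0.224, 0.456, 0],
    [-0.138, 0.521, 0],
    [-0.035, 0.549, 0]
  ],
  "grip": [-1, -1, -1, -1, -1, -1, -1, -1]
}}

```text
clock: 63.15
position: [554.6, -142.5, 259.7]
ee_rot: [0.722, -0.692, 0.001, 0.0]
contact_force: [-2.3, -10.2, 4.4]
gripper_width: 20.4
grasp_force: 60.2
```

```bash
python3 -c "
from edge import *
heads('q6');edges('q6',[0,1,2,3])
g=dict(np.load('topq6.npz'));P,ok=cloud(g);f=ok&(abs(P[...,0]-500)<90)&(abs(P[...,1]+130)<25)&(P[...,2]>170)&(P[...,2]<230);print(np.median(P[f][:,2]))"|grep -v bore
```

```text
top plate front None
side plate front None
  face x 1.4992982575257296 461
top 0 []
top 1 []
top 2 []
top 3 []
side 0 [(-102.0, 5.1), (-82.0, -3.4), (-74.5, 3.5), (-71.0, 2.8), (-66.5, 2.0), (-57.0, -8.0), (-50.0, 2.5)]
side 1 [(-110.0, 4.5), (-56.0, -5.6)]
side 2 [(-111.0, 3.6), (-101.5, 7.4), (-81.0, -3.1), (-72.5, 2.6), (-56.5, -12.2)]
side 3 [(-111.0, 3.3), (-107.5, 3.1), (-100.5, 7.3), (-80.5, -2.0), (-73.0, 2.5), (-69.5, 2.2), (-56.5, -9.5)]
186.24770801700444
```

Heads unchanged, half a turn to go. I do the final half turn and press lightly past the end to find the stop.

Call:
{"fn": "servo_tool", "kwargs": {
  "rotation": [
    [0, 0, 0],
    [0, 0, 0],
    [0, 0, 0],
    [0, 0, 0],
    [0, 0, 0],
    [0, 0, 0],
    [0, 0, 0],
    [0, 0, 0]
  ],
  "slide": [
    [0.106, -0.014, 0],
    [0.199, -0.068, 0],
    [0.264, -0.153, 0],
    [0.292, -0.257, 0],
    [0.277, -0.364, 0],
    [0.224, -0.456, 0],
    [0.138, -0.521, 0],
    [0.08, -0.545, 0]
  ],
  "grip": [-1, -1, -1, -1, -1, -1, -1, -1]
}}

```text
clock: 64.25
position: [571.3, -251.1, 259.6]
ee_rot: [0.721, -0.692, 0.002, -0.002]
contact_force: [1.3, 6.6, 8.2]
gripper_width: 20.2
grasp_force: 60.5
```

Call:
{"fn": "servo_tool", "kwargs": {
  "rotation": [
    [0, 0, 0],
    [0, 0, 0],
    [0, 0, 0]
  ],
  "slide": [
    [-0.045, -0.004, 0],
    [-0.075, -0.002, 0],
    [-0.075, -0.002, 0]
  ],
  "grip": [-1, -1, -1]
}}

```text
clock: 64.62
position: [558.6, -252.8, 259.8]
ee_rot: [0.722, -0.692, 0.005, -0.003]
contact_force: [6.7, -1.8, 4.8]
gripper_width: 20.1
grasp_force: 60.0
```

Call:
{"fn": "servo_tool", "kwargs": {
  "rotation": [
    [0, 0, 0],
    [0, 0, 0],
    [0, 0, 0]
  ],
  "slide": [
    [-0.03, 0, 0],
    [-0.03, 0, 0],
    [-0.03, 0, 0]
  ],
  "grip": [-1, -1, -1]
}}

```text
clock: 65.0
position: [558.1, -252.8, 259.8]
ee_rot: [0.722, -0.692, 0.009, -0.006]
contact_force: [17.9, -3.3, -1.7]
gripper_width: 20.7
grasp_force: 59.9
```

Hard stop reached. Release, lift and back away.

Call:
{"fn": "servo_tool", "kwargs": {
  "rotation": [
    [0, 0, 0],
    [0, 0, 0],
    [0, 0, 0],
    [0, 0, 0],
    [0, 0, 0],
    [0, 0, 0],
    [0, 0, 0],
    [0, 0, 0]
  ],
  "slide": [
    [0.042, 0, 0],
    [0.042, 0, 0],
    [0.042, 0, 0],
    [0.042, 0, 0],
    [0.042, 0, 0],
    [0.042, 0, 0.2],
    [0.042, 0, 0.4],
    [0.042, 0, 0.5]
  ],
  "grip": [-1, -1, 1, 1, 1, 1, 1, 1]
}}

```text
clock: 66.0
position: [556.7, -252.5, 360.8]
ee_rot: [0.721, -0.693, 0.001, -0.001]
contact_force: [0.5, 0.3, 0.4]
gripper_width: 85.4
grasp_force: 0.0
```

Call:
{"fn": "servo_tool", "kwargs": {
  "rotation": [
    [0, 0, 0],
    [0, 0, 0],
    [0, 0, 0],
    [0, 0, 0],
    [0, 0, 0]
  ],
  "slide": [
    [-0.3, 0.3, 0],
    [-0.5, 0.6, 0],
    [-0.6, 0.9, 0],
    [-0.6, 1, 0],
    [-0.6, 1, 0]
  ],
  "grip": [1, 1, 1, 1, 1]
}}

```text
clock: 66.62
position: [435.2, -50.0, 358.8]
ee_rot: [0.723, -0.691, 0.0, -0.001]
contact_force: [0.4, -0.6, 0.0]
gripper_width: 85.3
grasp_force: 0.0
```

Call:
{"fn": "servo_tool", "kwargs": {
  "rotation": [
    [0, 0, 0],
    [0, 0, 0],
    [0, 0, 0],
    [0, 0, 0],
    [0, 0, 0],
    [0, 0, 0]
  ],
  "slide": [
    [0, 0.3, 0],
    [0, 0.6, 0],
    [0, 0.9, 0],
    [0, 1, 0],
    [0, 1, 0],
    [0, 1, 0]
  ],
  "grip": [1, 1, 1, 1, 1, 1]
}}

```text
clock: 67.38
position: [436.5, 146.6, 358.2]
ee_rot: [0.721, -0.693, 0.0, 0.0]
contact_force: [0.1, -0.7, 0.1]
gripper_width: 85.4
grasp_force: 0.0
```

```bash
python3 -c "
from edge import *
print(read_state()['position'])
heads('q7');edges('q7',[0,1,2,3]);ring('q7',[0,1,2])
g=dict(np.load('topq7.npz'));P,ok=cloud(g);f=ok&(abs(P[...,0]-500)<90)&(abs(P[...,1]+130)<25)&(P[...,2]>170)&(P[...,2]<230);print(np.median(P[f][:,2]))
f=ok&(P[...,2]>284)&(P[...,2]<300)&(P[...,1]<-150)&(abs(P[...,0]-550)<90);print(P[f].mean(0))
cv2.imwrite('pics/q7.png',cv2.resize(dict(np.load('sideq7.npz'))['image'][110:250,170:350,::-1],(771,600),interpolation=2))"
```

```text
[436.46633661 146.58578911 358.20884121]
top plate front None
  bore 0 216 x [-108.5  -77.4  -45.4] y [ 78.3  96.9 117.4] z 112.0 all x [-115.7  -40.7]
  bore 1 213 x [-101.   -77.   -42.4] y [11.1 31.  49.7] z 112.3 all x [-115.2  -40.8]
  bore 2 212 x [-100.9  -77.5  -42.3] y [-53.8 -34.7 -15.1] z 112.2 all x [-114.9  -40.3]
  bore 3 210 x [-100.3  -76.2  -41.7] y [-119.9 -100.4  -80.4] z 112.2 all x [-113.9  -40.2]
side plate front None
  face x 1.6006340204116007 462
  bore 0 141 x [-112.   -85.5  -53.2] y [ 80.5  99.  119.6] z 114.2 all x [-118.9  -47. ]
  bore 1 144 x [-110.8  -86.   -52.9] y [14.2 32.8 53.6] z 114.0 all x [-117.5  -43.7]
  bore 2 144 x [-110.6  -85.   -51.5] y [-51.  -32.3 -12.2] z 113.9 all x [-118.4  -42. ]
  bore 3 147 x [-109.2  -83.6  -51.2] y [-117.   -98.4  -77.9] z 113.4 all x [-117.   -42.1]
top 0 [(-115.0, -3.2), (-100.0, 4.5), (-57.0, -4.2)]
top 1 [(-115.0, -2.9), (-111.5, -2.5), (-99.5, 4.4), (-55.5, -4.2)]
top 2 [(-115.0, -3.1), (-101.5, 5.5), (-55.5, -4.0)]
top 3 [(-114.5, -3.3), (-100.5, 5.7), (-55.0, -3.9)]
side 0 [(-101.0, 7.1), (-82.5, -3.4),
[... 538 characters left out ...]
8, 85), (-6, 85), (-4, 87), (-2, 94), (0, 100), (2, 104), (4, 107)]
ring prof bore 1 [(-42, 117), (-40, 111), (-38, 106), (-36, 105), (-34, 105), (-32, 106), (-30, 106), (-28, 107), (-26, 109), (-24, 111), (-22, 98), (-20, 83), (-18, 65), (-16, 50), (-14, 57), (-12, 77), (-10, 87), (-8, 83), (-6, 80), (-4, 89), (-2, 96), (0, 105), (2, 113), (4, 114)]
ring prof bore 2 [(-42, 93), (-40, 100), (-38, 105), (-36, 105), (-34, 105), (-32, 106), (-30, 107), (-28, 108), (-26, 110), (-24, 103), (-22, 92), (-20, 73), (-18, 48), (-16, 38), (-14, 55), (-12, 71), (-10, 78), (-8, 83), (-6, 89), (-4, 96), (-2, 104), (0, 113), (2, 116), (4, 114)]
182.54732980610325
[ 558.11007718 -251.83357912  290.48733142]
```

View pics/q7.png

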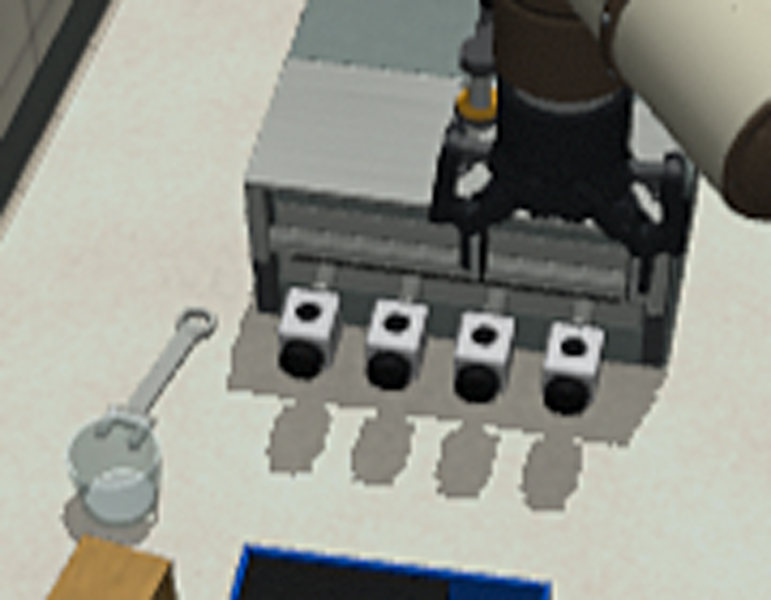

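The picture shows all four probes seated side by side with the bar down on the sheaths. The plate is at 182.5 mm, which is the crank's stop, and the beaker, wrench and carton have not been moved. Handing in.

```bash
python3 -c "
from bench import *
print(job_done())"
```

```text
the job is handed in; nothing more can be done
None
```

The job is handed in: all four probes are in bores of their own with the black rings level with the furnace face to about 1 mm by camera, and the crank is wound clockwise to its stop with the bar down on the sheaths.

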